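Close up a batch of kaleidoscope barrels on the levelling stand

TASK

The three copper barrels have just been filled with glass chips: first turn the stand's tilt screw until the rack platform sits level, so that the chips lie flat and do not get pinched, and only then set every walnut end plug on the bench into a barrel of its own and press it down until its flange is fully home on the rim. Close the chips jar as well, with its lid pressed fully home, and leave the rack level, the jar standing, and the eyecup and the screwdriver where they lie.

Things in the scene. Friction and masses are not known exactly. Their poses are not given: they have to be found in the camera images.
- stand: grey cast base 130 x 350 x 14 mm, fixed to the bench, long along its y. On it a plate with a beech rack of three copper barrels rocks on a pivot along the stand's x, 36 mm above the bench. The tilt screw stands at its -y end, 155 mm from the pivot; at its +y end a white post has a red line, which the platform's brass pointer meets when level. Origin: on the bench below the pivot's centre; z up
- platform (a joint): tilt of the rocking platform in rad, 0 = level, positive = the screw end (-y end of the stand) high. It starts with the screw end low. Only the tilt screw moves it, and holds it by itself
- tilt_screw (a joint): turn of the tilt screw in rad, growing clockwise seen from above. Clockwise raises the screw end of the platform, 0.014 rad of tilt per rad of turn. Stops at -6 and +6; needs about 0.06 N m and stays where it is left
- screw_grip (a point): centre of the top face of the tilt screw's black bar knob, on the screw axis, 138 mm above the bench. The bar is 46 mm long (along this frame's x), 13 mm thick (along its y), 30 mm high, over a round collar 32 mm wide and 10 mm thick. The frame turns with the screw. The nearest barrel's axis is 93 mm away, its rim about 28 mm higher than this point
- level_mark (a point): point on the red line of the white index post at the +y end of the stand, fixed, 36 mm above the bench
- pointer_tip (a point): tip of the platform's brass pointer at the +y end, 155 mm from the pivot axis; as high as the red line when level
- mouth1 (a point): centre of the mouth of the first (next to the tilt screw) barrel, in the plane of its rim; its z axis runs up along the barrel. Copper barrel 42 mm outside, 36 mm inside diameter, held fast in the rack, mouth 166 mm above the bench when level; barrels 62 mm apart
- ring1 (a joint): how far (m) the tight brass retaining ring in barrel 1 has been pushed down from its first place 8 mm below the rim. It moves only under about 9 N and stays. A plug laid in the mouth rests on it, flange about 6 mm above the rim; pressed, it pushes the ring about 6 mm down until the flange meets the rim (ring's end stop 7.5 mm)
- mouth2 (a point): centre of the mouth of the middle barrel, in the plane of its rim; its z axis runs up along the barrel. Copper barrel 42 mm outside, 36 mm inside diameter, held fast in the rack, mouth 166 mm above the bench when level; barrels 62 mm apart
- ring2 (a joint): how far (m) the tight brass retaining ring in barrel 2 has been pushed down from its first place 8 mm below the rim. It moves only under about 9 N and stays. A plug laid in the mouth rests on it, flange about 6 mm above the rim; pressed, it pushes the ring about 6 mm down until the flange meets the rim (ring's end stop 7.5 mm)
- mouth3 (a point): centre of the mouth of the third (far from the tilt screw) barrel, in the plane of its rim; its z axis runs up along the barrel. Copper barrel 42 mm outside, 36 mm inside diameter, held fast in the rack, mouth 166 mm above the bench when level; barrels 62 mm apart
- ring3 (a joint): how far (m) the tight brass retaining ring in barrel 3 has been pushed down from its first place 8 mm below the rim. It moves only under about 9 N and stays. A plug laid in the mouth rests on it, flange about 6 mm above the rim; pressed, it pushes the ring about 6 mm down until the flange meets the rim (ring's end stop 7.5 mm)
- plug1: turned walnut (dark brown) end plug, 35 g, standing on the bench on its spigot; any plug fits any barrel; may be absent. On one axis (z up): spigot 32 mm in diameter from 0 to 14 mm up (lowest 4 mm tapered), flange 44 mm in diameter from 14 to 19 mm up, round grip button 24 mm in diameter from 19 to 39 mm up. Origin: centre of the spigot's underside.
- plug2: turned walnut (dark brown) end plug, 35 g, standing on the bench on its spigot; any plug fits any barrel; may be absent. On one axis (z up): spigot 32 mm in diameter from 0 to 14 mm up (lowest 4 mm tapered), flange 44 mm in diameter from 14 to 19 mm up, round grip button 24 mm in diameter from 19 to 39 mm up. Origin: centre of the spigot's underside.
- plug3: turned walnut (dark brown) end plug, 35 g, standing on the bench on its spigot; any plug fits any barrel; may be absent. On one axis (z up): spigot 32 mm in diameter from 0 to 14 mm up (lowest 4 mm tapered), flange 44 mm in diameter from 14 to 19 mm up, round grip button 24 mm in diameter from 19 to 39 mm up. Origin: centre of the spigot's underside.
- jar: open clear glass jar of coloured glass chips, about 550 g, loose on the bench: 72 mm outside, 64 mm inside diameter, 78 mm high. Origin: centre of its underside
- jar_mouth (a point): centre of the jar's mouth, in the plane of its rim, 78 mm above its underside; z up
- jar_seal (a joint): how far (m) the white seal ring in the jar's neck has been pushed down from its first place 8 mm below the rim. It moves only under about 9 N and stays. The lid laid in the mouth rests on it, flange about 6 mm above the rim; pressed, it goes down until the flange meets the rim (seal's end stop 7.5 mm)
- jar_lid: beech (pale wood) press-in lid of the chips jar, 90 g, standing on the bench on its spigot. On one axis (z up): spigot 57 mm in diameter from 0 to 14 mm up (lowest 4 mm tapered), flange 74 mm in diameter from 14 to 19 mm up, round grip button 26 mm in diameter from 19 to 39 mm up. Origin: centre of the spigot's underside.
- eyecup: bystander: loose brass eyecup, a small flared cup 42 mm wide and 20 mm high, standing on the bench on the robot's side of the stand. Origin: centre of its underside
- screwdriver: bystander: screwdriver 170 mm long lying on the bench beyond the stand. Origin under its middle
- finished_scope: bystander: a finished copper kaleidoscope, 190 mm long, 65 mm high in its wooden cradle beyond the stand, fixed. Origin: centre of the underside of the cradle

How it is judged:
On the way, in this order (a step that is already met when the one before it is completed fails the run):
1. the platform sits level (within 0.015 rad) (value of joint platform between -0.015 and 0.015 rad), for 0.5 s.
2. every plug is fully home in a barrel, its flange on the rim (((z of plug1 in the frame of mouth1 below -0.0122 m and distance between plug1 and mouth1 below 0.0165 m and angle between the z axis of plug1 and the z axis of mouth1, either way round below 0.08 rad) or (z of plug1 in the frame of mouth2 below -0.0122 m and distance between plug1 and mouth2 below 0.0165 m and angle between the z axis of plug1 and the z axis of mouth2, either way round below 0.08 rad) or (z of plug1 in the frame of mouth3 below -0.0122 m and distance between plug1 and mouth3 below 0.0165 m and angle between the z axis of plug1 and the z axis of mouth3, either way round below 0.08 rad)) and ((z of plug2 in the frame of mouth1 below -0.0122 m and distance between plug2 and mouth1 below 0.0165 m and angle between the z axis of plug2 and the z axis of mouth1, either way round below 0.08 rad) or (z of plug2 in the frame of mouth2 below -0.0122 m and distance between plug2 and mouth2 below 0.0165 m and angle between the z axis of plug2 and the z axis of mouth2, either way round below 0.08 rad) or (z of plug2 in the frame of mouth3 below -0.0122 m and distance between plug2 and mouth3 below 0.0165 m and angle between the z axis of plug2 and the z axis of mouth3, either way round below 0.08 rad)) and ((z of plug3 in the frame of mouth1 below -0.0122 m and distance between plug3 and mouth1 below 0.0165 m and angle between the z axis of plug3 and the z axis of mouth1, either way round below 0.08 rad) or (z of plug3 in the frame of mouth2 below -0.0122 m and distance between plug3 and mouth2 below 0.0165 m and angle between the z axis of plug3 and the z axis of mouth2, either way round below 0.08 rad) or (z of plug3 in the frame of mouth3 below -0.0122 m and distance between plug3 and mouth3 below 0.0165 m and angle between the z axis of plug3 and the z axis of mouth3, either way round below 0.08 rad))), for 0.3 s.
At the end, for the whole second after the job is handed in: the platform is level within 0.015 rad; every plug that is there sits in a barrel and the lid in the jar, each straight, with its flange less than 1.8 mm above the rim; the jar stands upright; all at rest and released (all of step 1 and all of step 2 and z of jar_lid in the frame of jar_mouth below -0.0122 m and distance between jar_lid and jar_mouth below 0.0165 m and angle between the z axis of jar_lid and the z axis of jar_mouth, either way round below 0.08 rad and angle between jar's own z axis and vertical below 0.1 rad and linear speed of each of plug1, plug2, plug3, jar_lid, jar below 0.02 m/s); the robot touches nothing.
It fails at once if a plug is pressed home while the platform is still tipped by more than 0.025 rad ((value of joint platform above 0.025 rad or value of joint platform below -0.025 rad) and value of joint any of ring1, ring2, ring3 above 0.003 m).
It fails at once if the chips jar is tipped over (angle between jar's own z axis and vertical above 0.5 rad).
It fails at once if the eyecup or the screwdriver is moved by more than 30 mm (distance of any of eyecup, screwdriver from where it was at the start of the episode above 0.03 m).
Of plug1, plug2, plug3 only 2 to 3 are there at a start; the rules pass over those that are not, and their reading is None.
At some moment in a run one of plug1, plug2, plug3, jar_lid may be knocked a few centimetres aside while the robot is not near it.
It also fails if it takes over 210 s, if anything falls off the work surface, if the arm or the gripper's body presses on something with over 40 N, if the wrist force passes 120 N, or if a joint passes its speed limit or range.

ROBOT

A 6-joint arm with a two-finger parallel gripper is mounted at the origin on the work surface. World frame = base frame: x ahead of the robot, y to its left, z up, the work surface at z = 0. Lengths are in m, angles in rad, forces in N, time in s.
With the tool pointing down it reaches from about 0.35 to 0.975 m from the base axis. Payload 4.9 kg.
Tool frame: the origin (TCP) lies at the very end of the fingers, on their centre line; the grasp point (between the pads) lies 19 mm behind it; x points along the fingers, z is the direction in which the jaws open and shut, and the axes are right-handed (so a half turn about x gives the same grasp; the last joint's range is limited). The gripper opens to 85 mm and grips with 20 to 120 N. Pads are 22 mm wide; open, the fingers measure 114 mm over their backs; the gripper's body (76 mm by 85 mm) begins 54 mm behind the grasp point. The pads swing forward as they close: fully open they stand 13 mm farther back than shut.
Start: joints at [-1.411, 0.053, 1.613, -0, 1.476, -0.119], TCP at [0.172, -0.601, 0.231] pointing down, gripper open.
Joint ranges: [-3.01, 3.01], [-1.01, 2.22], [0.06, 2.58], [-1.02, 4.17], [0.09, 2.62], [-3.14, 3.14]. Speed limits (rad/s): [2.57, 2.57, 3.14, 3.14, 3.14, 3.14].

INTERFACE

Orientations are given as a unit quaternion [w, x, y, z].
In Python, from plant import manip, viewer gives the robot as it stands.
- The arm moves only by the shell command python3 -m inch 'ROWS'. ROWS is JSON, a list of rows, each an object with "fingers": the opening, from -1 (shut) to 1 (fully open), so that 0 is half open; "delta_pos": the shift along the tool's x, y, z in cm, a list of three; "twist": the turn, a rotation vector about the tool's x, y, z in degrees, a list of three. A call has 1 to 5 rows; each row shifts and turns the commanded pose from where the row before left it, along the tool's axes as they then stand; what a row does not reach is not made up. A row lasts 1/8 s, in which the tool goes at most 62.5 mm and 10.7 degrees, less where a joint would pass 70% of its speed; a pose out of reach is approached as far as the arm can. A call is refused whole if a number of a shift passes 6.25 or a number of a turn 10.7, either way. A call with a gripper value outside its range is refused whole. The fingers move at their own pace and stop on an object; the grip force is fixed at half the most. Time passes only in rows, so rows that do not move let the fingers close. It gives the time, the measured TCP pose, the force and the opening at its end, in the units of the state.
- manip.state(): the state, without advancing time (a new reading comes with each control period).
- viewer.grab_frame(name): name is "scene" or "top" or "wrist"; returns a dict with "pixels" (384x512x3 uint8, blue, green, red), "range_z" (384x512 float32, m along the optical axis (not along the pixel's ray), 0 where there is no reading), "K" (3x3 intrinsics, pixels), "pose" (4x4, takes a point from camera to world coordinates). Camera axes: x right, y down, z forward; pixel columns grow to the right and rows downward; lengths in m; the calibration is good to about 2 mm. A picture is of the moment at which its call begins.
- manip.job_done(): hands the job in, once; it reports no verdict.
The state is a dict: "time": time; "joint_pos": joint angles; "joint_vel": joint speeds; "joint_efforts": joint torques, N m; "tool_pos": TCP position; "tool_rot": TCP orientation; "contact_force": force on the tool from outside, world axes, zero at the start; "ft_torque": the same for the moment, N m; "gripper_width": opening from 0.0 (shut) to 1.0 (fully open).
Only numpy, scipy, OpenCV 4.12 (cv2) and the standard library are available. Lean on these libraries where they do the work, as an engineer would, in place of code of your own. Each camera call takes 0.05 s, during which the arm holds its last target.

## Working session

There is one attempt and no reset: what is moved stays moved. The work goes in short steps, Python scripts to look and compute and a shell command to move; the robot and the scene stay as the last step left them, time stands still between calls to the robot, and variables do not carry over. Pictures are saved under pics/ and viewed, and the job is handed in when it is done.

```bash
ls; mkdir -p pics; cat > h.py <<'E'
import numpy as np, cv2, json
from plant import manip, viewer
def grab(n,save=None):
    f=viewer.grab_frame(n)
    if save: cv2.imwrite('pics/'+save,f['pixels'])
    return f
def pts(f):
    z=f['range_z'];K=f['K'];h,w=z.shape
    u,v=np.meshgrid(np.arange(w),np.arange(h))
    P=np.stack([(u-K[0,2])/K[0,0]*z,(v-K[1,2])/K[1,1]*z,z],-1)
    T=f['pose'];W=P@T[:3,:3].T+T[:3,3]; W[z==0]=np.nan
    return W
def ray(f,u,v,zp):
    K=f['K'];T=f['pose'];d=T[:3,:3]@np.array([(u-K[0,2])/K[0,0],(v-K[1,2])/K[1,1],1.]);o=T[:3,3]
    return o+d*(zp-o[2])/d[2]
def proj(f,p):
    T=f['pose'];c=T[:3,:3].T@(np.asarray(p)-T[:3,3]);q=f['K']@c;return q[:2]/q[2]
E
python3 - <<'E'
from h import *
for n in ('scene','top','wrist'):
    f=grab(n,n+'0.png');print(n,f['K'].round(1).tolist(),f['pose'].round(3).tolist())
print(manip.state())
E
```

```text
pics
scene [[384.8, 0.0, 253.8], [0.0, 384.8, 191.2], [0.0, 0.0, 1.0]] [[-0.781, 0.314, -0.539, 1.207], [0.623, 0.425, -0.656, 0.742], [0.023, -0.849, -0.528, 0.735], [0.0, 0.0, 0.0, 1.0]]
top [[477.8, 0.0, 255.3], [0.0, 477.8, 187.7], [0.0, 0.0, 1.0]] [[0.017, -0.986, 0.163, 0.391], [-0.999, -0.022, -0.027, 0.023], [0.03, -0.162, -0.986, 1.239], [0.0, 0.0, 0.0, 1.0]]
wrist [[290.3, 0.0, 261.1], [0.0, 290.3, 192.3], [0.0, 0.0, 1.0]] [[0.276, -0.926, -0.258, 0.237], [-0.961, -0.266, -0.072, -0.583], [-0.003, 0.268, -0.963, 0.372], [0.0, 0.0, 0.0, 1.0]]
{'time': 0.15, 'joint_pos': array([-1.41100317e+00,  5.32438609e-02,  1.61400365e+00,  5.10911649e-05,
        1.47601546e+00, -1.19021495e-01]), 'joint_vel': array([ 0.00229206, -0.00324908, -0.00294094,  0.00115742,  0.00099676,
        0.00097817]), 'joint_efforts': array([ 1.16056923e-03, -3.94239771e+01, -3.70721090e+01, -1.02042522e-04,
        4.67971870e-03, -2.42718059e-07]), 'tool_pos': array([ 0.17193133, -0.60036669,  0.23030651]), 'tool_rot': array([ 0.56421258,  0.42609434,  0.56503969, -0.42525043]), 'contact_force': array([ 0.52473552, -0.31565063,  0.02165137]), 'ft_torque': array([0.05623481, 0.00121241, 0.03532168]), 'gripper_width': 1.000599121808407}
```

View pics/scene0.png

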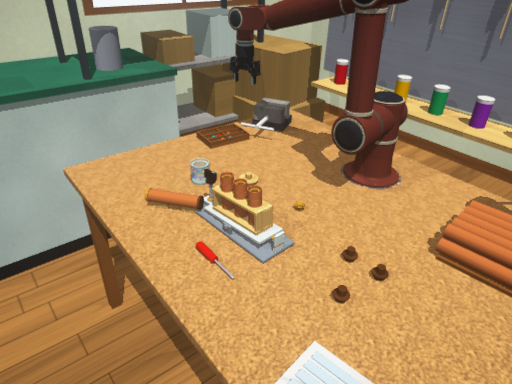

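View pics/top0.png

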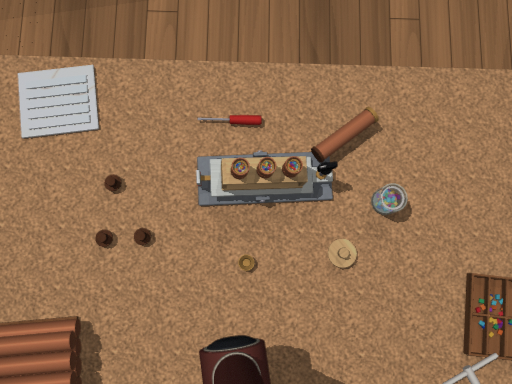

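View pics/wrist0.png

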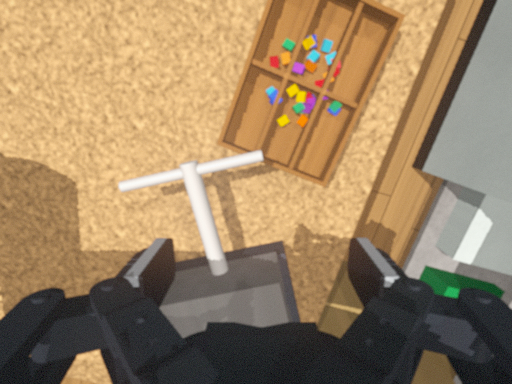

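The top view shows three plugs at (114,183), (104,238) and (143,237), the lid at (343,253), the jar at (390,199), the knob at (327,168) and the barrels at (240..292,168). Next I'll measure these.

```bash
cat >> h.py <<'E'
def blob(f,mask,roi=None,minA=20):
    m=mask.astype(np.uint8)
    if roi: 
        r=np.zeros_like(m);r[roi[1]:roi[3],roi[0]:roi[2]]=1;m=m*r
    n,l,s,c=cv2.connectedComponentsWithStats(m)
    return [(c[i].round(1).tolist(),int(s[i,4]),l==i) for i in range(1,n) if s[i,4]>=minA]
E
python3 - <<'E'
from h import *
f=grab('top');W=pts(f);Z=W[...,2]
# heights
for n,roi,lo,hi in [('plugs',(80,160,170,270),.028,.05),('lid',(320,230,370,280),.028,.05),('lidfl',(320,230,370,280),.012,.05),('jar',(360,175,420,225),.065,.09),('barrels',(220,145,310,185),.14,.2),('knob',(305,150,350,190),.11,.15),('eyecup',(230,245,265,280),.01,.03)]:
    for c,a,m in blob(f,(Z>lo)&(Z<hi),roi,8):
        P=W[m];print(n,c,a,np.nanmedian(P,0).round(4),'max',np.nanmax(P[:,2]).round(4),'mid',((np.nanmax(P,0)+np.nanmin(P,0))/2).round(4),(np.nanmax(P,0)-np.nanmin(P,0)).round(4))
im=cv2.resize(f['pixels'][130:290,190:420],None,fx=3.4,fy=3.4,interpolation=cv2.INTER_CUBIC);cv2.imwrite('pics/topz.png',im)
s=grab('scene');im=cv2.resize(s['pixels'][150:270,180:310],None,fx=5,fy=5,interpolation=cv2.INTER_CUBIC);cv2.imwrite('pics/scz.png',im)
E
```

```text
plugs [110.8, 181.1] 77 [0.5982 0.3555 0.0378] max 0.0444 mid [0.5981 0.357  0.0363] [0.0217 0.0235 0.0162]
plugs [140.8, 235.4] 80 [0.4627 0.273  0.0376] max 0.0422 mid [0.4628 0.2734 0.0355] [0.0227 0.0229 0.0135]
plugs [101.8, 237.2] 80 [0.4568 0.3686 0.0374] max 0.0443 mid [0.457  0.3696 0.0366] [0.0203 0.0249 0.0153]
lid [343.4, 252.5] 90 [ 0.4297 -0.2329  0.0383] max 0.0439 mid [ 0.4298 -0.2336  0.037 ] [0.0225 0.025  0.0138]
lidfl [342.0, 252.7] 664 [ 0.4293 -0.2324  0.0192] max 0.0439 mid [ 0.4292 -0.2341  0.0281] [0.071  0.0723 0.0316]
jar [392.6, 197.0] 379 [ 0.568  -0.3519  0.0719] max 0.085 mid [ 0.5671 -0.3504  0.075 ] [0.071  0.0716 0.02  ]
barrels [239.8, 167.2] 300 [0.617  0.0297 0.16  ] max 0.1742 mid [0.6175 0.0296 0.1572] [0.0417 0.0416 0.034 ]
barrels [266.6, 166.1] 280 [ 0.6222 -0.0327  0.1566] max 0.1722 mid [ 0.6211 -0.0326  0.1562] [0.0408 0.0417 0.032 ]
barrels [292.9, 165.1] 254 [ 0.6257 -0.0936  0.1531] max 0.1664 mid [ 0.6254 -0.0939  0.1532] [0.0414 0.0412 0.0264]
knob [327.0, 166.1] 145 [ 0.6289 -0.1764  0.1357] max 0.1415 mid [ 0.6319 -0.1782  0.1259] [0.025  0.0449 0.0311]
eyecup [246.0, 262.1] 142 [0.4021 0.0094 0.0173] max 0.0263 mid [0.4021 0.0098 0.0183] [0.04   0.0403 0.0161]
```

View pics/topz.png

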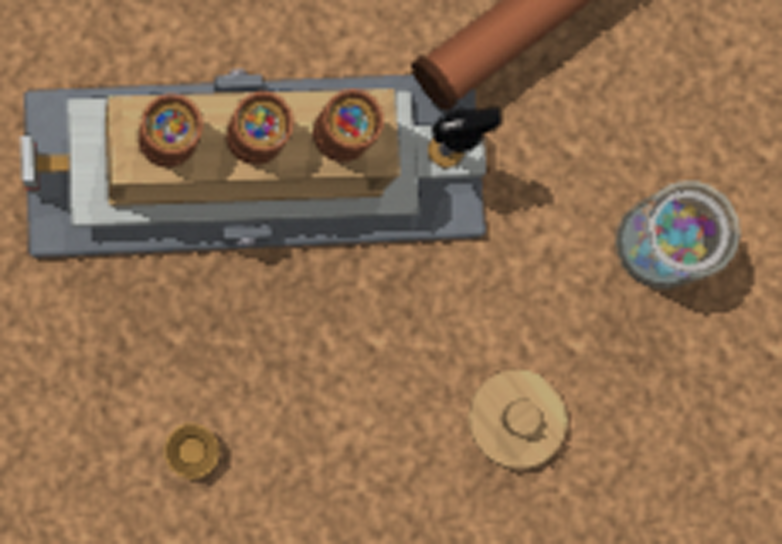

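View pics/scz.png

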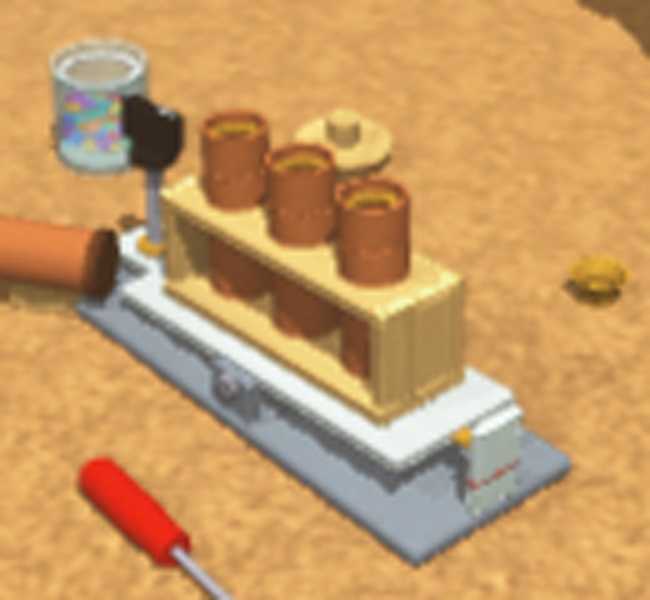

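The pointer sits well above the red line, so the screw end is low. I'll measure the tilt and the bar's direction.

```bash
cat > tilt.py <<'E'
from h import *
def tilt(n=3,verbose=True):
    for k in range(n):
        f=grab('top');W=pts(f)
        hsv=cv2.cvtColor(f['pixels'],cv2.COLOR_BGR2HSV)
        # rack top / platform / by region height band
        Z=W[...,2];X=W[...,0];Y=W[...,1]
        g=np.hypot(*[cv2.Sobel(np.nan_to_num(Z).astype(np.float32),-1,a,b,ksize=3) for a,b in((1,0),(0,1))])
        for nm,lo,hi,ys in [('racktop',.085,.13,(-.15,.08)),('plate',.03,.065,(-.15,.125))]:
            m=(Z>lo)&(Z<hi)&(X>.54)&(X<.68)&(Y>ys[0])&(Y<ys[1])
            P=W[m]
            if len(P)<50: continue
            for it in range(8):
                A=np.c_[P[:,:2],np.ones(len(P))];c,*_=np.linalg.lstsq(A,P[:,2],rcond=None);r=P[:,2]-A@c
                P=P[abs(r)<max(.0025,1.5*np.std(r))]
            print(nm,len(P),'slope x,y',c[:2].round(4),'sd',r.std().round(4))
    return f,W
if __name__=='__main__':
    f,W=tilt(2)
    Z=W[...,2]
    # base direction
    hsv=cv2.cvtColor(f['pixels'],cv2.COLOR_BGR2HSV)
    m=(f['pixels'].max(-1)<60)&(np.arange(512)[None]>300)&(np.arange(512)[None]<350)&(np.arange(384)[:,None]>150)&(np.arange(384)[:,None]<190)&(Z>.128)
    P=W[m][:,:2];mu=P.mean(0);w,v=np.linalg.eigh(np.cov((P-mu).T));print('knob',len(P),mu,'axis',v[:,1],np.degrees(np.arctan2(v[1,1],v[0,1])),2*np.sqrt(3*w))
    rc=cv2.minAreaRect((P*1000).astype(np.float32));print(rc)
    s=grab('scene');Ws=pts(s);px=s['pixels'].astype(int)
    im=s['pixels'];hs=cv2.cvtColor(im,cv2.COLOR_BGR2HSV)
    red=((hs[...,0]<8)|(hs[...,0]>172))&(hs[...,1]>90)
    for c,a,mm in blob(s,red,(268,232,290,252),2): print('red',c,a,np.nanmedian(Ws[mm],0))
    br=(hs[...,0]>12)&(hs[...,0]<28)&(hs[...,1]>150)
    for c,a,mm in blob(s,br,(268,232,278,242),2): print('ptr',c,a,np.nanmedian(Ws[mm],0))
E
python3 tilt.py
```

```text
racktop 960 slope x,y [-0.0044  0.0695] sd 0.0013
plate 778 slope x,y [-0.004   0.0661] sd 0.0013
racktop 931 slope x,y [-0.0053  0.0678] sd 0.0013
plate 770 slope x,y [-0.0078  0.0653] sd 0.0013
knob 96 [ 0.63062725 -0.17875665] axis [-0.24459196  0.9696261 ] 104.15772095525439 [0.01439746 0.04407955]
((630.8171997070312, -177.22750854492188), (13.643314361572266, 43.90079116821289), 12.032833099365234)
red [279.5, 244.0] 2 [0.61140851 0.1381182  0.03684232]
ptr [272.3, 237.0] 7 [0.61690131 0.11133487 0.04746742]
```

```bash
cat > go.py <<'E'
# usage: go.py x y z jawdeg  -> what move is needed in tool axes (cm, deg)
import sys
from h import *
from scipy.spatial.transform import Rotation as R
def tool():
    s=manip.state();q=s['tool_rot'];return s,R.from_quat([q[1],q[2],q[3],q[0]]).as_matrix(),s['tool_pos']
s,M,p=tool()
jaw=np.degrees(np.arctan2(M[1,2],M[0,2]))
print('t',round(s['time'],2),'tcp',p.round(4),'jaw',round(jaw,1),'x',M[:,0].round(3),'y',M[:,1].round(3),'w',round(s['gripper_width'],3),'F',s['contact_force'].round(1),'j',s['joint_pos'].round(2))
if len(sys.argv)>1:
    a=[float(v) for v in sys.argv[1:]]
    d=np.array(a[:3])-p
    yaw=np.radians(a[3]) if len(a)>3 else np.radians(jaw)
    Z=np.array([np.cos(yaw),np.sin(yaw),0]);X=np.array([0,0,-1.]);Y=np.cross(Z,X);T=np.c_[X,Y,Z]
    rv=np.degrees(R.from_matrix(M.T@T).as_rotvec())
    print('delta tool now cm',(M.T@d*100).round(2),'twist deg',rv.round(2),' | delta after twist cm',(T.T@d*100).round(2))
E
python3 go.py 0.631 -0.178 0.30 13.5;python3 go.py 0.631 -0.178 0.30 -166.5
```

```text
t 0.4 tcp [ 0.172  -0.6008  0.2311] jaw -74.0 x [-0.  0. -1.] y [0.961 0.275 0.   ] w 1.0 F [ 0.4 -0.3  0.5] j [-1.41  0.05  1.61  0.    1.48 -0.12]
delta tool now cm [ -6.88  55.76 -28.02] twist deg [-8.753e+01 -1.000e-02 -2.000e-02]  | delta after twist cm [-6.89 30.39 54.5 ]
t 0.4 tcp [ 0.172  -0.6008  0.2311] jaw -74.0 x [-0.  0. -1.] y [0.961 0.275 0.   ] w 1.0 F [ 0.4 -0.3  0.5] j [-1.41  0.05  1.61  0.    1.48 -0.12]
delta tool now cm [ -6.88  55.76 -28.02] twist deg [ 9.247e+01 -2.000e-02  1.000e-02]  | delta after twist cm [ -6.89 -30.39 -54.5 ]
```

```bash
python3 -m inch '[{"fingers":1,"delta_pos":[-0.5,5.6,-2.8],"twist":[0,0,0]},{"fingers":1,"delta_pos":[-0.5,5.6,-2.8],"twist":[0,0,0]},{"fingers":1,"delta_pos":[-0.5,5.6,-2.8],"twist":[0,0,0]},{"fingers":1,"delta_pos":[-0.5,5.6,-2.8],"twist":[0,0,0]},{"fingers":1,"delta_pos":[-0.5,5.6,-2.8],"twist":[0,0,0]}]'; python3 -m inch '[{"fingers":1,"delta_pos":[0,5.6,-2.8],"twist":[0,0,0]},{"fingers":1,"delta_pos":[0,5.6,-2.8],"twist":[0,0,0]},{"fingers":1,"delta_pos":[0,5.6,-2.8],"twist":[0,0,0]},{"fingers":0.2,"delta_pos":[0,5.6,-2.8],"twist":[0,0,0]},{"fingers":0.2,"delta_pos":[0,5,-2.4],"twist":[0,0,0]}]'; python3 go.py 0.631 -0.178 0.25 13.5
```

```text
time: 1.02
tool_pos: [0.4028, -0.3888, 0.2566]
tool_rot: [0.565, 0.426, 0.564, -0.426]
contact_force: [0.8, -0.4, 0.5]
gripper_width: 0.999
time: 1.65
tool_pos: [0.6287, -0.1825, 0.2563]
tool_rot: [0.565, 0.425, 0.565, -0.425]
contact_force: [0.8, -1.2, -0.1]
gripper_width: 0.61
t 1.65 tcp [ 0.6287 -0.1825  0.2563] jaw -74.0 x [ 0. -0. -1.] y [0.961 0.276 0.   ] w 0.61 F [ 0.8 -1.2 -0.1] j [-0.4   0.11  1.51 -0.    1.52  0.9 ]
delta tool now cm [ 0.63  0.35 -0.37] twist deg [-8.748e+01  3.000e-02 -0.000e+00]  | delta after twist cm [0.63 0.38 0.33]
```

```bash
python3 -m inch '[{"fingers":0.2,"delta_pos":[0,0,0],"twist":[-10,0,0]},{"fingers":0.2,"delta_pos":[0,0,0],"twist":[-10,0,0]},{"fingers":0.2,"delta_pos":[0,0,0],"twist":[-10,0,0]},{"fingers":0.2,"delta_pos":[0,0,0],"twist":[-10,0,0]},{"fingers":0.2,"delta_pos":[0,0,0],"twist":[-10,0,0]}]';python3 -m inch '[{"fingers":0.2,"delta_pos":[0,0,0],"twist":[-10,0,0]},{"fingers":0.2,"delta_pos":[0,0,0],"twist":[-10,0,0]},{"fingers":0.2,"delta_pos":[0,0,0],"twist":[-9,0,0]},{"fingers":0.2,"delta_pos":[0,0,0],"twist":[-8.5,0,0]},{"fingers":0.2,"delta_pos":[0,0,0],"twist":[0,0,0]}]'; python3 go.py 0.631 -0.178 0.25 13.5; python3 - <<'E'
from h import *
f=grab('wrist','w1.png')
E
```

```text
time: 2.28
tool_pos: [0.6272, -0.1843, 0.2561]
tool_rot: [0.692, 0.145, 0.692, -0.145]
contact_force: [0.1, -0.8, -0.6]
gripper_width: 0.6
time: 2.9
tool_pos: [0.6272, -0.1844, 0.2562]
tool_rot: [0.702, -0.082, 0.702, 0.082]
contact_force: [-0.5, 0.2, 0.3]
gripper_width: 0.599
t 2.9 tcp [ 0.6272 -0.1844  0.2562] jaw 13.4 x [ 0.  0. -1.] y [-0.231  0.973  0.   ] w 0.599 F [-0.5  0.2  0.3] j [-0.4   0.11  1.52  0.    1.52 -0.63]
delta tool now cm [0.62 0.53 0.52] twist deg [-0.13  0.   -0.  ]  | delta after twist cm [0.62 0.53 0.52]
```

View pics/w1.png

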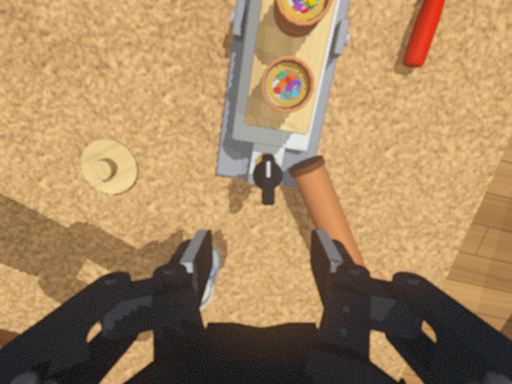

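The wrist view shows the bar knob at about (267,175), in line with the fingers. I'll refine its position.

```bash
python3 - <<'E'
from h import *
f=grab('wrist');W=pts(f)
m=(f['pixels'].max(-1)<70)&(W[...,2]>.128)&(W[...,2]<.15)
for c,a,mm in blob(f,m,(230,130,310,220)):
    P=W[mm];rc=cv2.minAreaRect((P[:,:2]*1000).astype(np.float32));print(c,a,np.nanmedian(P,0),rc)
E
python3 go.py 0.631 -0.178 0.112 13.5
```

```text
t 3.0 tcp [ 0.6272 -0.1844  0.2562] jaw 13.3 x [-0.  0. -1.] y [-0.231  0.973  0.   ] w 0.599 F [-0.2  0.6 -0.7] j [-0.4   0.11  1.51  0.    1.52 -0.63]
delta tool now cm [14.42  0.53  0.52] twist deg [-0.16 -0.   -0.  ]  | delta after twist cm [14.42  0.53  0.52]
```

```bash
python3 - <<'E'
from h import *
f=grab('wrist');W=pts(f);Z=W[...,2]
print(np.round(Z[150:212:6,255:282:4],3)); print(f['pixels'][150:212:6,267].tolist())
m=(f['pixels'].max(-1)<90)&(Z>.11)&(Z<.16)
for c,a,mm in blob(f,m,(230,130,310,220),5):
    P=W[mm];rc=cv2.minAreaRect((P[:,:2]*1000).astype(np.float32));print(c,a,np.nanmedian(P,0),rc)
E
```

```text
[[ 0.032  0.03   0.032  0.031  0.03   0.03   0.031]
 [ 0.031  0.037  0.123  0.126  0.126  0.03   0.031]
 [ 0.029  0.035  0.136  0.138  0.138  0.136  0.031]
 [ 0.107  0.107  0.137  0.138  0.137  0.135  0.108]
 [ 0.107  0.108  0.137  0.139  0.137  0.135  0.107]
 [ 0.107  0.107  0.137  0.14   0.138  0.134  0.108]
 [-0.001  0.109  0.137  0.137  0.138  0.135 -0.002]
 [-0.001 -0.002  0.138  0.138  0.138 -0.001  0.   ]
 [-0.    -0.001  0.138  0.136  0.138 -0.001 -0.001]
 [-0.001 -0.001  0.137  0.137  0.137 -0.001 -0.001]
 [ 0.001 -0.    -0.001 -0.002 -0.001 -0.002 -0.002]]
[[164, 170, 168], [58, 66, 69], [183, 186, 192], [194, 198, 202], [196, 201, 205], [61, 68, 73], [66, 67, 83], [63, 66, 84], [60, 67, 83], [62, 85, 115], [116, 168, 208]]
[268.1, 180.4] 484 [ 0.63274056 -0.17823824  0.13716938] ((632.537353515625, -177.61537170410156), (12.1944580078125, 43.238426208496094), 13.437889099121094)
```

```bash
python3 -m inch '[{"fingers":0.2,"delta_pos":[0,0.52,0.62],"twist":[0,0,0]},{"fingers":0.2,"delta_pos":[4,0,0],"twist":[0,0,0]},{"fingers":0.2,"delta_pos":[4,0,0],"twist":[0,0,0]},{"fingers":0.2,"delta_pos":[4,0,0],"twist":[0,0,0]},{"fingers":0.2,"delta_pos":[2.4,0,0],"twist":[0,0,0]}]';python3 go.py 0.632 -0.178 0.112 13.4;
```

```text
time: 3.68
tool_pos: [0.631, -0.1769, 0.1093]
tool_rot: [0.701, -0.082, 0.703, 0.083]
contact_force: [-0.3, 0.6, 0.8]
gripper_width: 0.599
t 3.67 tcp [ 0.631  -0.1769  0.1093] jaw 13.4 x [-0.003  0.001 -1.   ] y [-0.233  0.973  0.002] w 0.599 F [-0.3  0.6  0.8] j [-0.39  0.22  1.64  0.    1.29 -0.62]
delta tool now cm [-0.27 -0.13  0.07] twist deg [ 0.05 -0.15 -0.12]  | delta after twist cm [-0.27 -0.13  0.07]
```

```bash
python3 -m inch '[{"fingers":0.2,"delta_pos":[-0.1,-0.05,0.07],"twist":[0,0,0]},{"fingers":-1,"delta_pos":[0,0,0],"twist":[0,0,0]},{"fingers":-1,"delta_pos":[0,0,0],"twist":[0,0,0]},{"fingers":-1,"delta_pos":[0,0,0],"twist":[0,0,0]},{"fingers":-1,"delta_pos":[0,0,0],"twist":[0,0,0]}]';python3 go.py 0.632 -0.178 0.112 13.4;
```

```text
time: 4.3
tool_pos: [0.6324, -0.179, 0.1158]
tool_rot: [0.702, -0.083, 0.703, 0.082]
contact_force: [-7.0, -0.9, 5.6]
gripper_width: 0.138
t 4.3 tcp [ 0.6324 -0.179   0.1158] jaw 13.5 x [-0.001 -0.002 -1.   ] y [-0.233  0.973 -0.001] w 0.138 F [-7.  -0.9  5.6] j [-0.39  0.22  1.63 -0.    1.29 -0.62]
delta tool now cm [ 0.38  0.11 -0.02] twist deg [ 0.07 -0.08  0.08]  | delta after twist cm [ 0.38  0.11 -0.02]
```

```bash
python3 -m inch '[{"fingers":-1,"delta_pos":[0,0,0],"twist":[10,0,0]},{"fingers":-1,"delta_pos":[0,0,0],"twist":[10,0,0]},{"fingers":-1,"delta_pos":[0,0,0],"twist":[10,0,0]},{"fingers":-1,"delta_pos":[0,0,0],"twist":[10,0,0]},{"fingers":-1,"delta_pos":[0,0,0],"twist":[10,0,0]}]';python3 go.py; python3 tilt.py | grep -v knob
```

```text
time: 4.92
tool_pos: [0.6319, -0.179, 0.1157]
tool_rot: [0.67, 0.223, 0.672, -0.224]
contact_force: [-8.6, -0.8, 6.6]
gripper_width: 0.139
t 4.92 tcp [ 0.6319 -0.179   0.1157] jaw -36.9 x [-0.002 -0.001 -1.   ] y [ 0.6    0.8   -0.003] w 0.139 F [-8.6 -0.8  6.6] j [-0.39  0.22  1.63 -0.    1.3   0.26]
racktop 936 slope x,y [-0.009   0.0542] sd 0.0013
plate 633 slope x,y [0.0069 0.0478] sd 0.0013
racktop 898 slope x,y [-0.0055  0.0554] sd 0.0013
plate 644 slope x,y [-0.0003  0.0476] sd 0.0013
((578.4066772460938, -131.72271728515625), (72.40382385253906, 131.7149200439453), 50.168331146240234)
ptr [272.0, 237.3] 7 [0.61622303 0.11113072 0.04586393]
```

```bash
R='x'; python3 -m inch '[{"fingers":-1,"delta_pos":[0,0,0],"twist":[10,0,0]},{"fingers":-1,"delta_pos":[0,0,0],"twist":[10,0,0]},{"fingers":-1,"delta_pos":[0,0,0],"twist":[10,0,0]},{"fingers":-1,"delta_pos":[0,0,0],"twist":[10,0,0]},{"fingers":-1,"delta_pos":[0,0,0],"twist":[10,0,0]}]' | grep -v rot
python3 -m inch '[{"fingers":-1,"delta_pos":[0,0,0],"twist":[10,0,0]},{"fingers":-1,"delta_pos":[0,0,0],"twist":[10,0,0]},{"fingers":-1,"delta_pos":[0,0,0],"twist":[10,0,0]},{"fingers":-1,"delta_pos":[0,0,0],"twist":[10,0,0]},{"fingers":-1,"delta_pos":[0,0,0],"twist":[10,0,0]}]' | grep -v rot
python3 -m inch '[{"fingers":-1,"delta_pos":[0,0,0],"twist":[10,0,0]},{"fingers":-1,"delta_pos":[0,0,0],"twist":[10,0,0]},{"fingers":-1,"delta_pos":[0,0,0],"twist":[10,0,0]},{"fingers":-1,"delta_pos":[0,0,0],"twist":[0,0,0]}]' | grep -v rot
python3 go.py; python3 tilt.py | grep -v knob
```

```text
time: 5.7
tool_pos: [0.6316, -0.1785, 0.1158]
contact_force: [-9.1, 1.8, 8.3]
gripper_width: 0.138
time: 6.32
tool_pos: [0.6318, -0.178, 0.1158]
contact_force: [-9.0, 3.2, 8.2]
gripper_width: 0.139
time: 6.82
tool_pos: [0.6321, -0.1778, 0.1157]
contact_force: [-8.0, 3.4, 7.7]
gripper_width: 0.136
t 6.83 tcp [ 0.6321 -0.1778  0.1157] jaw -166.6 x [-0.002  0.001 -1.   ] y [ 0.232 -0.973 -0.001] w 0.136 F [-8.   3.4  7.7] j [-0.39  0.22  1.63 -0.    1.3   2.52]
racktop 935 slope x,y [0.0023 0.0232] sd 0.0013
plate 637 slope x,y [-0.0003  0.0127] sd 0.0014
racktop 956 slope x,y [-0.      0.0225] sd 0.0013
plate 655 slope x,y [0.0013 0.0169] sd 0.0014
((580.146484375, -130.31475830078125), (66.79933166503906, 133.00885009765625), 44.69923400878906)
ptr [272.0, 238.7] 7 [0.61572728 0.11009753 0.04000775]
```

```bash
python3 -m inch '[{"fingers":0.2,"delta_pos":[0,0,0],"twist":[0,0,0]},{"fingers":0.2,"delta_pos":[0,0,0],"twist":[0,0,0]},{"fingers":0.2,"delta_pos":[-3,0,0],"twist":[0,0,0]},{"fingers":0.2,"delta_pos":[-3,0,0],"twist":[-10,0,0]},{"fingers":0.2,"delta_pos":[0,0,0],"twist":[-10,0,0]}]' | grep -v rot
python3 -m inch '[{"fingers":0.2,"delta_pos":[0,0,0],"twist":[-10,0,0]},{"fingers":0.2,"delta_pos":[0,0,0],"twist":[-10,0,0]},{"fingers":0.2,"delta_pos":[0,0,0],"twist":[-10,0,0]},{"fingers":0.2,"delta_pos":[0,0,0],"twist":[-10,0,0]},{"fingers":0.2,"delta_pos":[0,0,0],"twist":[-10,0,0]}]' | grep -v rot
python3 -m inch '[{"fingers":0.2,"delta_pos":[0,0,0],"twist":[-10,0,0]},{"fingers":0.2,"delta_pos":[0,0,0],"twist":[-10,0,0]},{"fingers":0.2,"delta_pos":[0,0,0],"twist":[-10,0,0]},{"fingers":0.2,"delta_pos":[0,0,0],"twist":[-10,0,0]},{"fingers":0.2,"delta_pos":[0,0,0],"twist":[-10,0,0]}]' | grep -v rot
python3 -m inch '[{"fingers":0.2,"delta_pos":[0,0,0],"twist":[-10,0,0]},{"fingers":0.2,"delta_pos":[0,0,0],"twist":[-10,0,0]},{"fingers":0.2,"delta_pos":[0,0,0],"twist":[-10,0,0]},{"fingers":0.2,"delta_pos":[0,0,0],"twist":[-10,0,0]},{"fingers":0.2,"delta_pos":[0,0,0],"twist":[-10,0,0]}]' | grep -v rot
python3 -m inch '[{"fingers":0.2,"delta_pos":[0,0,0],"twist":[-10,0,0]},{"fingers":0.2,"delta_pos":[0,0,0],"twist":[0,0,0]}]' | grep -v rot
python3 go.py 0.632 -0.178 0.112 13.4; python3 - <<'E'
from h import *
f=grab('wrist','w2.png');W=pts(f);Z=W[...,2]
m=(f['pixels'].max(-1)<90)&(Z>.128)&(Z<.15)
for c,a,mm in blob(f,m,None,50):
    P=W[mm];rc=cv2.minAreaRect((P[:,:2]*1000).astype(np.float32));print(c,a,np.nanmedian(P,0),rc)
E
python3 tilt.py | grep -v knob
```

```text
time: 7.6
tool_pos: [0.6351, -0.1791, 0.1776]
contact_force: [-0.5, -0.2, 0.2]
gripper_width: 0.601
time: 8.22
tool_pos: [0.6331, -0.1783, 0.1734]
contact_force: [-0.5, -0.2, -0.1]
gripper_width: 0.602
time: 8.85
tool_pos: [0.6331, -0.1784, 0.1735]
contact_force: [-0.5, -0.4, 0.0]
gripper_width: 0.604
time: 9.48
tool_pos: [0.6331, -0.1783, 0.1734]
contact_force: [-0.4, -0.2, -0.9]
gripper_width: 0.602
time: 9.72
tool_pos: [0.633, -0.1783, 0.1734]
contact_force: [0.6, 0.2, 0.6]
gripper_width: 0.597
t 9.72 tcp [ 0.633  -0.1783  0.1734] jaw 13.4 x [ 0.001 -0.    -1.   ] y [-0.231  0.973 -0.   ] w 0.597 F [0.6 0.2 0.6] j [-0.39  0.17  1.59  0.    1.39 -0.62]
delta tool now cm [ 6.14  0.06 -0.1 ] twist deg [-0.05  0.03  0.02]  | delta after twist cm [ 6.14  0.05 -0.09]
[260.0, 209.2] 1012 [ 0.63079582 -0.17161553  0.13718806] ((632.1665649414062, -177.45814514160156), (13.02673625946045, 43.17311096191406), 14.0673189163208)
racktop 938 slope x,y [-0.0144  0.0198] sd 0.0013
plate 670 slope x,y [0.001  0.0182] sd 0.0013
racktop 955 slope x,y [-0.0032  0.0234] sd 0.0013
plate 668 slope x,y [-0.0008  0.0199] sd 0.0013
((575.2653198242188, -136.00157165527344), (75.38021087646484, 159.74594116210938), 57.04808044433594)
ptr [272.0, 238.7] 7 [0.61626143 0.11101347 0.0413775 ]
```

View pics/w2.png

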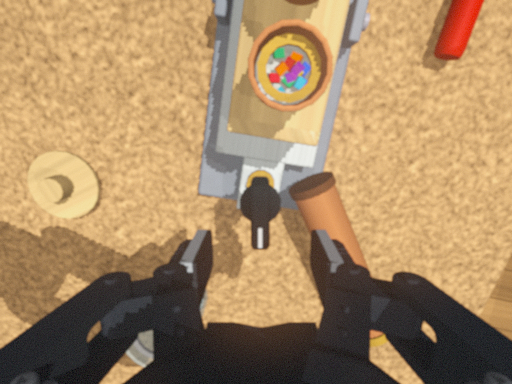

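The knob is at (260,205) and has turned half a turn, since its white mark is now at the other end. I'll regrip and finish the turn.

```bash
python3 -m inch '[{"fingers":0.2,"delta_pos":[3,0.05,-0.1],"twist":[0,0,0]},{"fingers":0.2,"delta_pos":[2.5,0,0],"twist":[0,0,0]},{"fingers":-1,"delta_pos":[0,0,0],"twist":[0,0,0]},{"fingers":-1,"delta_pos":[0,0,0],"twist":[0,0,0]},{"fingers":-1,"delta_pos":[0,0,0],"twist":[0,0,0]}]' | grep -v rot
python3 -m inch '[{"fingers":-1,"delta_pos":[0,0,0],"twist":[0,0,0]},{"fingers":-1,"delta_pos":[0,0,0],"twist":[10,0,0]},{"fingers":-1,"delta_pos":[0,0,0],"twist":[10,0,0]},{"fingers":-1,"delta_pos":[0,0,0],"twist":[10,0,0]},{"fingers":-1,"delta_pos":[0,0,0],"twist":[10,0,0]}]' | grep -v rot
python3 -m inch '[{"fingers":-1,"delta_pos":[0,0,0],"twist":[10,0,0]},{"fingers":-1,"delta_pos":[0,0,0],"twist":[10,0,0]},{"fingers":-1,"delta_pos":[0,0,0],"twist":[10,0,0]},{"fingers":-1,"delta_pos":[0,0,0],"twist":[10,0,0]},{"fingers":-1,"delta_pos":[0,0,0],"twist":[0,0,0]}]' | grep -v rot
python3 go.py;python3 tilt.py | grep -v knob
python3 - <<'E'
from h import *
s=grab('scene');im=cv2.resize(s['pixels'][190:270,210:310],None,fx=6,fy=6,interpolation=cv2.INTER_CUBIC);cv2.imwrite('pics/scz2.png',im)
E
```

```text
time: 10.55
tool_pos: [0.6322, -0.1783, 0.1198]
contact_force: [-2.3, 0.7, 1.5]
gripper_width: 0.135
time: 11.18
tool_pos: [0.6322, -0.1784, 0.1197]
contact_force: [-2.3, 0.0, 3.0]
gripper_width: 0.136
time: 11.8
tool_pos: [0.6322, -0.1784, 0.1197]
contact_force: [-2.5, -1.1, 4.2]
gripper_width: 0.135
t 11.8 tcp [ 0.6322 -0.1784  0.1197] jaw -66.4 x [ 0.001 -0.001 -1.   ] y [0.916 0.4   0.001] w 0.135 F [-2.5 -1.1  4.2] j [-0.39  0.21  1.63 -0.    1.3   0.77]
racktop 950 slope x,y [-0.0074  0.0048] sd 0.0013
plate 627 slope x,y [ 0.0064 -0.0024] sd 0.0013
racktop 965 slope x,y [-0.0061  0.002 ] sd 0.0013
plate 648 slope x,y [-0.0066 -0.0009] sd 0.0013
((569.611328125, -128.0693359375), (75.66287994384766, 124.99877166748047), 54.2038459777832)
ptr [272.1, 239.1] 8 [0.61530788 0.10949766 0.03823494]
```

View pics/scz2.png

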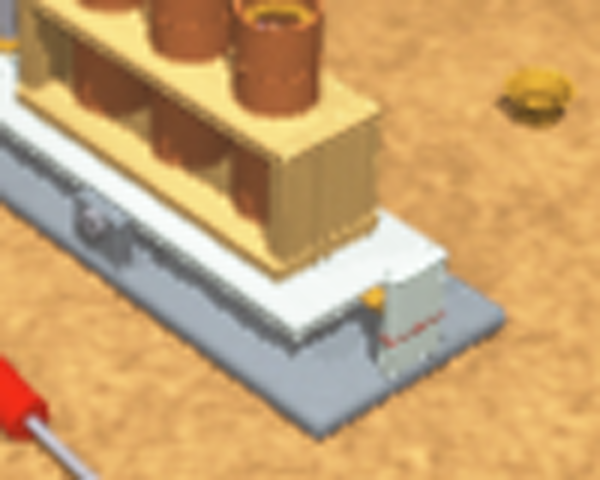

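```bash
python3 - <<'E'
from h import *
s=grab('scene')
for t in (.12,.13,.14,.155):
    p=np.array([.621-.0633*t,-.024+.998*t,.036]); print(t,p.round(3),proj(s,p).round(1), proj(s,p+[0,0,.067*t]).round(1))
Ws=pts(s)
hs=cv2.cvtColor(s['pixels'],cv2.COLOR_BGR2HSV)
for v in range(235,252): print(v,[tuple(int(a) for a in s['pixels'][v,u][::-1]) for u in range(270,277)])
f=grab('top');W=pts(f)
for c,a,m in blob(f,(W[...,2]>.14)&(W[...,2]<.2)&(f['pixels'][...,2]>60),(225,140,310,190),8):
    P=W[m];print(c,a,np.nanmedian(P,0).round(4),'mid',((np.nanmax(P,0)+np.nanmin(P,0))/2).round(4),(np.nanmax(P,0)-np.nanmin(P,0)).round(4))
E
```

```text
0.12 [0.613 0.096 0.036] [269.2 236.9] [269.3 234.8]
0.13 [0.613 0.106 0.036] [271.6 238.6] [271.8 236.2]
0.14 [0.612 0.116 0.036] [274.1 240.3] [274.2 237.7]
0.155 [0.611 0.131 0.036] [277.8 242.9] [278. 240.]
235 [(245, 249, 247), (246, 249, 247), (246, 249, 247), (244, 247, 245), (219, 227, 221), (236, 242, 238), (246, 250, 248)]
236 [(244, 248, 246), (244, 248, 246), (239, 244, 241), (229, 234, 231), (217, 226, 219), (237, 243, 240), (240, 245, 244)]
237 [(239, 244, 241), (233, 236, 230), (214, 205, 183), (181, 172, 152), (165, 171, 160), (185, 194, 184), (163, 172, 163)]
238 [(216, 215, 198), (208, 180, 122), (233, 185, 74), (210, 167, 81), (172, 168, 145), (175, 185, 174), (173, 181, 172)]
239 [(196, 162, 97), (229, 179, 66), (236, 188, 65), (222, 177, 82), (179, 172, 146), (174, 183, 174), (173, 182, 172)]
240 [(143, 124, 94), (193, 146, 63), (220, 167, 60), (178, 140, 68), (162, 162, 145), (173, 183, 173), (173, 181, 171)]
241 [(93, 93, 93), (117, 100, 77), (128, 100, 59), (145, 118, 68), (159, 161, 144), (172, 181, 170), (171, 180, 170)]
242 [(95, 95, 95), (94, 94, 93), (98,
[... 764 characters left out ...]
 155), (174, 182, 173), (172, 180, 171)]
249 [(168, 176, 186), (137, 143, 148), (109, 111, 113), (170, 179, 172), (165, 173, 164), (163, 171, 161), (168, 176, 166)]
250 [(167, 177, 184), (166, 176, 183), (136, 142, 146), (169, 177, 172), (163, 172, 163), (162, 170, 160), (167, 174, 164)]
251 [(168, 178, 186), (166, 177, 184), (166, 174, 181), (155, 162, 160), (160, 166, 157), (170, 179, 170), (161, 168, 160)]
[263.4, 166.2] 276 [ 0.6218 -0.025   0.157 ] mid [ 0.6206 -0.0244  0.1557] [0.0406 0.0393 0.0295]
[289.9, 165.1] 286 [ 0.6257 -0.0866  0.1561] mid [ 0.6247 -0.0863  0.1545] [0.0414 0.0408 0.0286]
[236.7, 167.4] 285 [0.6171 0.0367 0.1572] mid [0.6163 0.0375 0.1553] [0.0407 0.0396 0.0303]
```

```bash
python3 -m inch '[{"fingers":-1,"delta_pos":[0,0,0],"twist":[10,0,0]},{"fingers":-1,"delta_pos":[0,0,0],"twist":[0,0,0]},{"fingers":0.2,"delta_pos":[0,0,0],"twist":[0,0,0]},{"fingers":0.2,"delta_pos":[0,0,0],"twist":[0,0,0]},{"fingers":0.2,"delta_pos":[-4,0,0],"twist":[0,0,0]}]' | grep -v rot
python3 -m inch '[{"fingers":0.2,"delta_pos":[-5,0,0],"twist":[0,0,0]},{"fingers":0.2,"delta_pos":[-5,0,0],"twist":[0,0,0]}]'
python3 go.py; python3 tilt.py; python3 - <<'E'
from h import *
f=grab('top');W=pts(f)
for n,roi,lo,hi in [('plugs',(80,160,170,270),.034,.05),('lid',(320,230,370,280),.034,.05),('jar',(360,175,420,225),.065,.09)]:
    for c,a,m in blob(f,(W[...,2]>lo)&(W[...,2]<hi),roi,8):
        P=W[m];print(n,c,a,np.nanmedian(P,0).round(4),((np.nanmax(P,0)+np.nanmin(P,0))/2).round(4))
E
```

```text
time: 12.72
tool_pos: [0.629, -0.1767, 0.1534]
contact_force: [0.5, -0.3, 0.1]
gripper_width: 0.603
time: 12.98
tool_pos: [0.6315, -0.1777, 0.2589]
tool_rot: [0.555, 0.438, 0.556, -0.438]
contact_force: [0.4, -0.6, 0.3]
gripper_width: 0.598
t 12.97 tcp [ 0.6315 -0.1777  0.2589] jaw -76.5 x [-0.001  0.001 -1.   ] y [ 0.972  0.234 -0.   ] w 0.598 F [ 0.4 -0.6  0.3] j [-0.39  0.11  1.51  0.    1.53  0.95]
racktop 959 slope x,y [0.0018 0.0011] sd 0.0013
plate 696 slope x,y [-0.0015 -0.0016] sd 0.0013
racktop 930 slope x,y [-0.0025  0.0007] sd 0.0013
plate 728 slope x,y [-0.0019 -0.0022] sd 0.0013
knob 165 [ 0.54708787 -0.10543589] axis [-0.77250569  0.63500784] 140.57943376878345 [0.04353453 0.16614851]
((561.374755859375, -118.85507202148438), (54.683467864990234, 138.6543426513672), 62.04994201660156)
red [279.5, 244.0] 2 [0.61120316 0.13791744 0.03660636]
ptr [272.1, 239.1] 8 [0.61651544 0.11066977 0.03828216]
plugs [125.2, 168.1] 71 [0.6327 0.3218 0.0377] [0.6328 0.3217 0.0388]
plugs [140.4, 235.3] 71 [0.4635 0.2747 0.0381] [0.4626 0.274  0.0394]
plugs [101.6, 237.1] 70 [0.4567 0.3694 0.0384] [0.4568 0.3701 0.0395]
jar [397.6, 199.1] 240 [ 0.5593 -0.3675  0.0725] [ 0.5675 -0.355   0.0743]
```

The platform is level (slopes within 0.002, pointer on the line). One plug has been knocked over to (0.633, 0.322), which I picked up in this measurement. Next I'll move over it.

```bash
python3 -m inch '[{"fingers":0.2,"delta_pos":[0,0,0],"twist":[-10.4,0,0]},{"fingers":0.2,"delta_pos":[0,0,0],"twist":[-10.4,0,0]},{"fingers":0.2,"delta_pos":[0,0,0],"twist":[-10.4,0,0]},{"fingers":0.2,"delta_pos":[0,0,0],"twist":[-10.4,0,0]},{"fingers":0.2,"delta_pos":[0,0,0],"twist":[-10.4,0,0]}]' | grep -v rot
python3 -m inch '[{"fingers":0.2,"delta_pos":[0,0,0],"twist":[-10.4,0,0]},{"fingers":0.2,"delta_pos":[0,0,0],"twist":[-10.4,0,0]},{"fingers":0.2,"delta_pos":[0,0,0],"twist":[0,0,0]}]' | grep -v rot
python3 go.py 0.633 0.322 0.15 -3.6
```

```text
time: 13.8
tool_pos: [0.6307, -0.1774, 0.2548]
contact_force: [0.4, 0.7, -0.2]
gripper_width: 0.601
time: 14.18
tool_pos: [0.6309, -0.1775, 0.2553]
contact_force: [-0.0, 0.1, 0.4]
gripper_width: 0.602
t 14.18 tcp [ 0.6309 -0.1775  0.2553] jaw -3.8 x [-0.004  0.002 -1.   ] y [0.067 0.998 0.001] w 0.602 F [-0.   0.1  0.4] j [-0.39  0.11  1.51  0.    1.52 -0.32]
delta tool now cm [10.62 49.84 -3.08] twist deg [-0.23 -0.22 -0.08]  | delta after twist cm [10.53 49.87 -2.92]
```

```bash
python3 -m inch '[{"fingers":0.2,"delta_pos":[0,6,-0.35],"twist":[0,0,0]},{"fingers":0.2,"delta_pos":[0,6,-0.35],"twist":[0,0,0]},{"fingers":0.2,"delta_pos":[0,6,-0.35],"twist":[0,0,0]},{"fingers":0.2,"delta_pos":[0,6,-0.35],"twist":[0,0,0]},{"fingers":0.2,"delta_pos":[0,6,-0.35],"twist":[0,0,0]}]' | grep -v rot
python3 -m inch '[{"fingers":0.2,"delta_pos":[0,6,-0.35],"twist":[0,0,0]},{"fingers":0.2,"delta_pos":[2,6,-0.35],"twist":[0,0,0]},{"fingers":0.2,"delta_pos":[4,6,-0.35],"twist":[0,0,0]},{"fingers":0.2,"delta_pos":[4,2,-0.1],"twist":[0,0,0]},{"fingers":0.2,"delta_pos":[0,0,0],"twist":[0,0,0]}]' | grep -v rot
python3 go.py 0.633 0.322 0.15 -3.6
python3 - <<'E'
from h import *
f=grab('wrist','w3.png');W=pts(f);Z=W[...,2]
for c,a,m in blob(f,(Z>.03)&(Z<.05),None,30):
    P=W[m];print(c,a,np.nanmedian(P,0).round(4),((np.nanmax(P,0)+np.nanmin(P,0))/2).round(4),(np.nanmax(P,0)-np.nanmin(P,0)).round(4))
E
```

```text
time: 14.8
tool_pos: [0.633, 0.1244, 0.2567]
contact_force: [1.2, -0.2, 1.6]
gripper_width: 0.599
time: 15.42
tool_pos: [0.6315, 0.3143, 0.157]
contact_force: [-0.7, -0.3, -0.8]
gripper_width: 0.602
t 15.43 tcp [0.6315 0.3143 0.157 ] jaw -3.7 x [-0.01  -0.004 -1.   ] y [ 0.065  0.998 -0.005] w 0.602 F [-0.7 -0.3 -0.8] j [ 0.36  0.29  1.47 -0.    1.39  0.42]
delta tool now cm [0.7  0.78 0.11] twist deg [-0.11 -0.58  0.26]  | delta after twist cm [0.7  0.78 0.1 ]
[67.4, 137.0] 670 [0.4607 0.37   0.0383] [0.4588 0.3697 0.0352] [0.0238 0.0235 0.0104]
[264.9, 176.5] 523 [0.6344 0.3232 0.0384] [0.6345 0.3226 0.0356] [0.0226 0.023  0.0106]
[97.2, 234.3] 527 [0.467  0.2753 0.0382] [0.4646 0.2742 0.0352] [0.0237 0.0233 0.0105]
```

View pics/w3.png

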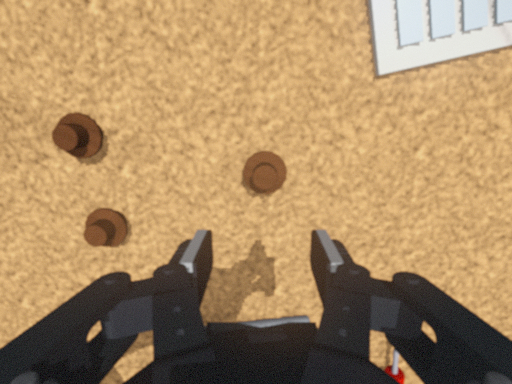

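The plug is upright at (265,175), which gives (0.634, 0.323). I'll descend and grip it.

```bash
python3 -m inch '[{"fingers":0.2,"delta_pos":[3,0.86,0.2],"twist":[0,0,0]},{"fingers":0.2,"delta_pos":[5,0,0],"twist":[0,0,0]},{"fingers":0.2,"delta_pos":[3,0,0],"twist":[0,0,0]},{"fingers":0.2,"delta_pos":[0,0,0],"twist":[0,0,0]}]' | grep -v rot;python3 go.py 0.634 0.3228 0.022 -3.6
```

```text
time: 15.98
tool_pos: [0.637, 0.3206, 0.0524]
contact_force: [-0.7, -0.1, -0.7]
gripper_width: 0.599
t 15.97 tcp [0.637  0.3206 0.0524] jaw -3.9 x [-0.003 -0.002 -1.   ] y [ 0.068  0.998 -0.002] w 0.599 F [-0.7 -0.1 -0.7] j [ 0.36  0.41  1.51 -0.    1.23  0.43]
delta tool now cm [ 3.04  0.21 -0.31] twist deg [-0.28 -0.19  0.1 ]  | delta after twist cm [ 3.04  0.2  -0.32]
```

```bash
python3 -m inch '[{"fingers":0.2,"delta_pos":[1.5,0.2,-0.3],"twist":[0,0,0]},{"fingers":0.2,"delta_pos":[1.3,0,0],"twist":[0,0,0]},{"fingers":0.2,"delta_pos":[0,0,0],"twist":[0,0,0]}]' | grep -v rot;python3 go.py 0.634 0.3228 0.022 -3.6
```

```text
time: 16.35
tool_pos: [0.6342, 0.3244, 0.0249]
contact_force: [-0.2, -0.5, -0.5]
gripper_width: 0.597
t 16.35 tcp [0.6342 0.3244 0.0249] jaw -3.7 x [-0.002 -0.001 -1.   ] y [ 0.065  0.998 -0.001] w 0.597 F [-0.2 -0.5 -0.5] j [ 0.37  0.44  1.52 -0.    1.18  0.43]
delta tool now cm [ 0.29 -0.16 -0.01] twist deg [-0.13 -0.09  0.04]  | delta after twist cm [ 0.29 -0.16 -0.01]
```

```bash
python3 -m inch '[{"fingers":-1,"delta_pos":[0.2,-0.15,0],"twist":[0,0,0]},{"fingers":-1,"delta_pos":[0,0,0],"twist":[0,0,0]},{"fingers":-1,"delta_pos":[0,0,0],"twist":[0,0,0]},{"fingers":-1,"delta_pos":[0,0,0],"twist":[0,0,0]}]' | grep -v rot;python3 go.py;python3 -m inch '[{"fingers":-1,"delta_pos":[-6,0,0],"twist":[0,0,0]},{"fingers":-1,"delta_pos":[-6,0,0],"twist":[0,0,0]},{"fingers":-1,"delta_pos":[-6,0,0],"twist":[0,0,0]},{"fingers":-1,"delta_pos":[-5,0,0],"twist":[0,0,0]},{"fingers":-1,"delta_pos":[0,0,0],"twist":[0,0,0]}]' | grep -v rot; python3 go.py 0.6163 0.0375 0.25 -3.6
```

```text
time: 16.85
tool_pos: [0.6352, 0.3233, 0.0244]
contact_force: [-0.4, -0.9, 2.1]
gripper_width: 0.25
t 16.85 tcp [0.6352 0.3233 0.0244] jaw -3.7 x [ 0.001  0.    -1.   ] y [0.065 0.998 0.   ] w 0.25 F [-0.4 -0.9  2.1] j [ 0.37  0.44  1.52 -0.    1.18  0.43]
time: 17.48
tool_pos: [0.6373, 0.3242, 0.2615]
contact_force: [0.3, -0.3, -0.3]
gripper_width: 0.252
t 17.48 tcp [0.6373 0.3242 0.2615] jaw -3.7 x [ 0.011  0.004 -1.   ] y [0.065 0.998 0.005] w 0.252 F [ 0.3 -0.3 -0.3] j [0.37 0.24 1.36 0.   1.53 0.43]
delta tool now cm [  1.01 -28.75  -0.24] twist deg [-0.12  0.61 -0.28]  | delta after twist cm [  1.15 -28.74  -0.29]
```

```bash
python3 -m inch '[{"fingers":-1,"delta_pos":[0,-6,-0.05],"twist":[0,0,0]},{"fingers":-1,"delta_pos":[0,-6,-0.05],"twist":[0,0,0]},{"fingers":-1,"delta_pos":[0,-6,-0.05],"twist":[0,0,0]},{"fingers":-1,"delta_pos":[0.3,-6,-0.05],"twist":[0,0,0]},{"fingers":-1,"delta_pos":[0.3,-4.7,-0.05],"twist":[0,0,0]}]' | grep -v rot;python3 -m inch '[{"fingers":-1,"delta_pos":[0,0,0],"twist":[0,0,0]}]' | grep -v rot; python3 go.py 0.6163 0.0375 0.25 -3.6
cat > bar.py <<'E'
from h import *
import sys
f=grab('wrist',sys.argv[1]);W=pts(f);Z=W[...,2]
px=f['pixels'];hs=cv2.cvtColor(px,cv2.COLOR_BGR2HSV)
for c,a,m in blob(f,(Z>.162)&(Z<.171),None,30):
    P=W[m];print(c,a,np.nanmedian(P,0).round(4),'mid',((np.nanmax(P,0)+np.nanmin(P,0))/2).round(4),(np.nanmax(P,0)-np.nanmin(P,0)).round(4))
    # circle fit
    A=np.c_[2*P[:,:2],np.ones(len(P))];s,*_=np.linalg.lstsq(A,(P[:,:2]**2).sum(1),rcond=None);print('  circ',s[:2].round(4),np.sqrt(s[2]+s[:2]@s[:2]).round(4))
E
python3 bar.py w4.png
```

```text
time: 18.1
tool_pos: [0.6125, 0.0347, 0.2459]
contact_force: [0.4, 1.1, -1.3]
gripper_width: 0.25
time: 18.23
tool_pos: [0.6126, 0.034, 0.2457]
contact_force: [0.6, -0.3, -0.5]
gripper_width: 0.251
t 18.23 tcp [0.6126 0.034  0.2457] jaw -4.0 x [-0.003 -0.    -1.   ] y [ 0.07   0.998 -0.   ] w 0.251 F [ 0.6 -0.3 -0.5] j [-0.07  0.02  1.62 -0.    1.5   0.  ]
delta tool now cm [-0.44  0.37  0.34] twist deg [-0.39 -0.19  0.02]  | delta after twist cm [-0.43  0.37  0.35]
[269.6, 184.0] 401 [0.6224 0.0478 0.1655] mid [0.6181 0.0409 0.1648] [0.0418 0.0341 0.0055]
  circ [0.6181 0.0375] 0.0191
[271.4, 280.8] 120 [ 0.6158 -0.0421  0.1649] mid [ 0.6157 -0.0405  0.1645] [0.0215 0.0107 0.0048]
  circ [ 0.6189 -0.0326] 0.0112
[274.0, 311.5] 158 [ 0.6158 -0.0704  0.165 ] mid [ 0.6193 -0.0768  0.1643] [0.0273 0.023  0.0043]
  circ [ 0.6248 -0.0841] 0.0172
```

View pics/w4.png

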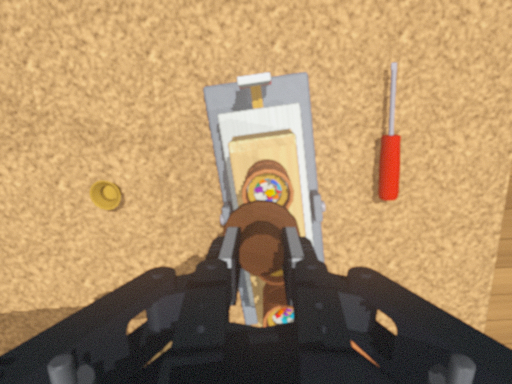

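Barrel 3's rim fits to (0.618, 0.0375, 0.1655), and the plug is held straight. I'll align over it.

```bash
python3 -m inch '[{"fingers":-1,"delta_pos":[2,0.37,0.52],"twist":[0,0,0]},{"fingers":-1,"delta_pos":[2.2,0,0],"twist":[0,0,0]},{"fingers":-1,"delta_pos":[0,0,0],"twist":[0,0,0]}]' | grep -v rot; python3 go.py 0.618 0.0375 0.2 -3.6
```

```text
time: 18.65
tool_pos: [0.6169, 0.0415, 0.201]
contact_force: [-0.5, -0.2, -1.4]
gripper_width: 0.25
t 18.65 tcp [0.6169 0.0415 0.201 ] jaw -3.6 x [-0.008  0.    -1.   ] y [ 0.063  0.998 -0.   ] w 0.25 F [-0.5 -0.2 -1.4] j [-0.05  0.06  1.65  0.    1.43  0.01]
delta tool now cm [ 0.1  -0.39  0.13] twist deg [-0.03 -0.44  0.  ]  | delta after twist cm [ 0.1  -0.39  0.13]
```

```bash
python3 -m inch '[{"fingers":-1,"delta_pos":[0,0,0],"twist":[0,0,0]},{"fingers":-1,"delta_pos":[0,0,0],"twist":[0,0,0]}]' | grep -v rot; python3 go.py 0.618 0.0375 0.2 -3.6
```

```text
time: 18.9
tool_pos: [0.6196, 0.0405, 0.2068]
contact_force: [-0.2, 0.6, -0.2]
gripper_width: 0.25
t 18.9 tcp [0.6196 0.0405 0.2068] jaw -3.7 x [ 0.002 -0.    -1.   ] y [0.065 0.998 0.   ] w 0.25 F [-0.2  0.6 -0.2] j [-0.05  0.06  1.65 -0.    1.43  0.01]
delta tool now cm [ 0.68 -0.31 -0.14] twist deg [-0.1  0.1 -0. ]  | delta after twist cm [ 0.68 -0.31 -0.14]
```

```bash
python3 -m inch '[{"fingers":-1,"delta_pos":[0.5,-0.31,-0.15],"twist":[0,0,0]},{"fingers":-1,"delta_pos":[0,0,0],"twist":[0,0,0]},{"fingers":-1,"delta_pos":[0,0,0],"twist":[0,0,0]}]' | grep -v rot; python3 go.py 0.618 0.0375 0.182 -3.6
```

```text
time: 19.27
tool_pos: [0.6174, 0.0372, 0.2009]
contact_force: [-0.4, 0.6, -0.4]
gripper_width: 0.253
t 19.27 tcp [0.6174 0.0372 0.2009] jaw -3.7 x [ 0.  0. -1.] y [0.065 0.998 0.   ] w 0.253 F [-0.4  0.6 -0.4] j [-0.06  0.06  1.66  0.    1.42  0.01]
delta tool now cm [1.89 0.04 0.06] twist deg [-0.14  0.01 -0.  ]  | delta after twist cm [1.89 0.04 0.06]
```

```bash
python3 -m inch '[{"fingers":-1,"delta_pos":[0.9,0.03,0.05],"twist":[0,0,0]},{"fingers":-1,"delta_pos":[0.6,0,0],"twist":[0,0,0]},{"fingers":-1,"delta_pos":[0.3,0,0],"twist":[0,0,0]},{"fingers":-1,"delta_pos":[0,0,0],"twist":[0,0,0]}]' | grep -v rot; python3 go.py 0.618 0.0375 0.176 -3.6
```

```text
time: 19.77
tool_pos: [0.6179, 0.0376, 0.1827]
contact_force: [-0.5, -0.1, -0.5]
gripper_width: 0.253
t 19.77 tcp [0.6179 0.0376 0.1827] jaw -3.7 x [ 0.  0. -1.] y [0.065 0.998 0.   ] w 0.253 F [-0.5 -0.1 -0.5] j [-0.06  0.07  1.67  0.    1.39  0.01]
delta tool now cm [ 0.67 -0.01  0.01] twist deg [-0.12  0.   -0.  ]  | delta after twist cm [ 0.67 -0.01  0.01]
```

```bash
python3 -m inch '[{"fingers":-1,"delta_pos":[0.3,0,0],"twist":[0,0,0]},{"fingers":-1,"delta_pos":[0.2,0,0],"twist":[0,0,0]},{"fingers":-1,"delta_pos":[0.2,0,0],"twist":[0,0,0]},{"fingers":-1,"delta_pos":[0,0,0],"twist":[0,0,0]}]' | grep -v rot; python3 -m inch '[{"fingers":-1,"delta_pos":[0.2,0,0],"twist":[0,0,0]},{"fingers":-1,"delta_pos":[0,0,0],"twist":[0,0,0]}]'
```

```text
time: 20.27
tool_pos: [0.6182, 0.0376, 0.1779]
contact_force: [-3.9, -0.2, 6.8]
gripper_width: 0.249
time: 20.52
tool_pos: [0.6183, 0.0375, 0.1765]
tool_rot: [0.707, 0.023, 0.706, -0.023]
contact_force: [-5.8, -0.6, 9.5]
gripper_width: 0.257
```

```bash
python3 -m inch '[{"fingers":-1,"delta_pos":[0.2,0,0],"twist":[0,0,0]},{"fingers":-1,"delta_pos":[0.1,0,0],"twist":[0,0,0]},{"fingers":-1,"delta_pos":[0,0,0],"twist":[0,0,0]}]'|grep -v rot; python3 -m inch '[{"fingers":-1,"delta_pos":[0.2,0,0],"twist":[0,0,0]},{"fingers":-1,"delta_pos":[0,0,0],"twist":[0,0,0]}]';python3 -m inch '[{"fingers":-1,"delta_pos":[0.2,0,0],"twist":[0,0,0]},{"fingers":-1,"delta_pos":[0,0,0],"twist":[0,0,0]}]'
```

```text
time: 20.9
tool_pos: [0.6185, 0.0375, 0.1764]
contact_force: [-10.9, 0.0, 19.3]
gripper_width: 0.253
time: 21.15
tool_pos: [0.6186, 0.0375, 0.1763]
tool_rot: [0.708, 0.023, 0.706, -0.023]
contact_force: [-15.4, 0.3, 25.4]
gripper_width: 0.252
time: 21.4
tool_pos: [0.6187, 0.0375, 0.1762]
tool_rot: [0.708, 0.023, 0.706, -0.023]
contact_force: [-18.5, 0.5, 32.6]
gripper_width: 0.251
```

```bash
python3 -m inch '[{"fingers":-1,"delta_pos":[-0.6,0,0],"twist":[0,0,0]},{"fingers":0.2,"delta_pos":[0,0,0],"twist":[0,0,0]},{"fingers":0.2,"delta_pos":[0,0,0],"twist":[0,0,0]},{"fingers":0.2,"delta_pos":[-4,0,0],"twist":[0,0,0]},{"fingers":0.2,"delta_pos":[-4,0,0],"twist":[0,0,0]}]'|grep -v rot; python3 -m inch '[{"fingers":0.2,"delta_pos":[0,0,0],"twist":[0,0,0]},{"fingers":0.2,"delta_pos":[0,0,0],"twist":[0,0,0]}]'|grep -v rot; cat > chk.py <<'E'
from h import *
import sys
f=grab('wrist',sys.argv[1]);W=pts(f);Z=W[...,2]
for lo,hi in((.163,.180),(.182,.21)):
  for c,a,m in blob(f,(Z>lo)&(Z<hi),None,80):
    P=W[m];print(lo,c,a,np.nanmedian(P,0).round(4),'mid',((np.nanmax(P,0)+np.nanmin(P,0))/2).round(4),(np.nanmax(P,0)-np.nanmin(P,0)).round(4))
E
python3 chk.py w5.png; python3 go.py
```

```text
time: 22.02
tool_pos: [0.6171, 0.0376, 0.2514]
contact_force: [0.5, 0.2, 0.5]
gripper_width: 0.597
time: 22.28
tool_pos: [0.6174, 0.0376, 0.2513]
contact_force: [-1.2, 0.8, -0.5]
gripper_width: 0.6
0.163 [263.4, 193.7] 1399 [0.6195 0.0443 0.1706] mid [0.6195 0.0368 0.1716] [0.0437 0.0431 0.0167]
0.163 [271.1, 264.1] 503 [ 0.6223 -0.0255  0.1652] mid [ 0.6219 -0.0248  0.165 ] [0.0406 0.0416 0.004 ]
0.163 [278.0, 311.2] 233 [ 0.6261 -0.0717  0.1651] mid [ 0.6265 -0.0775  0.1651] [0.0403 0.024  0.0041]
0.182 [264.0, 205.3] 815 [0.6196 0.0383 0.1905] mid [0.6196 0.037  0.1873] [0.0229 0.0232 0.0104]
t 22.32 tcp [0.6171 0.0376 0.2505] jaw -3.7 x [-0.003  0.    -1.   ] y [ 0.065  0.998 -0.   ] w 0.6 F [ 0.8 -0.4 -0.2] j [-0.06  0.03  1.61  0.    1.51  0.01]
```

View pics/w5.png

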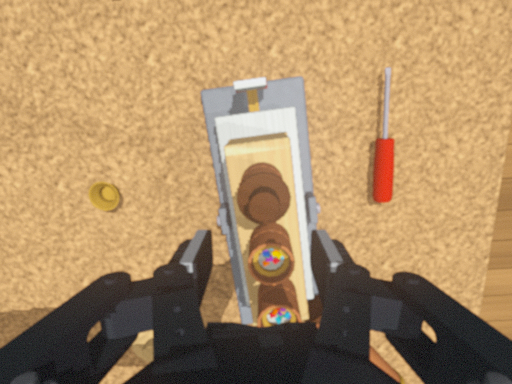

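Plug 1 is home in barrel 3: flange top 0.1706 and button top 0.1905 against an expected 0.191. Next plug.

```bash
cat > top.py <<'E'
from h import *
f=grab('top');W=pts(f)
for n,roi,lo,hi in [('plugs',(60,130,190,300),.03,.05),('lid',(310,220,385,290),.03,.05),('jar',(360,175,420,225),.065,.09)]:
    for c,a,m in blob(f,(W[...,2]>lo)&(W[...,2]<hi),roi,8):
        P=W[m];print(n,c,a,np.nanmedian(P,0).round(4),((np.nanmax(P,0)+np.nanmin(P,0))/2).round(4))
E
python3 top.py; python3 go.py 0.4646 0.2745 0.15 -3.7
```

```text
plugs [140.7, 235.4] 78 [0.4635 0.2732 0.0377] [0.4627 0.2743 0.0377]
plugs [101.6, 237.1] 77 [0.4569 0.3689 0.0385] [0.4569 0.3701 0.0383]
lid [343.4, 252.4] 88 [ 0.4307 -0.2338  0.0382] [ 0.4298 -0.2336  0.0369]
jar [392.6, 197.0] 370 [ 0.5682 -0.3525  0.0722] [ 0.5672 -0.3504  0.0743]
t 22.38 tcp [0.6169 0.0376 0.2502] jaw -3.7 x [-0.004  0.    -1.   ] y [0.065 0.998 0.   ] w 0.6 F [ 0.7 -0.2  0. ] j [-0.06  0.03  1.61  0.    1.51  0.01]
delta tool now cm [ 10.09  22.65 -16.7 ] twist deg [-0.03 -0.23 -0.  ]  | delta after twist cm [ 10.02  22.66 -16.73]
```

```bash
python3 -m inch '[{"fingers":0.2,"delta_pos":[0,4.5,-3.3],"twist":[0,0,0]},{"fingers":0.2,"delta_pos":[0,4.5,-3.3],"twist":[0,0,0]},{"fingers":0.2,"delta_pos":[0,4.5,-3.3],"twist":[0,0,0]},{"fingers":0.2,"delta_pos":[5,4.5,-3.3],"twist":[0,0,0]},{"fingers":0.2,"delta_pos":[5,4.5,-3.3],"twist":[0,0,0]}]' | grep -v rot
python3 -m inch '[{"fingers":0.2,"delta_pos":[0,0,0],"twist":[0,0,0]},{"fingers":0.2,"delta_pos":[0,0,0],"twist":[0,0,0]},{"fingers":0.2,"delta_pos":[0,0,0],"twist":[0,0,0]}]' | grep -v rot
python3 go.py 0.4646 0.2745 0.05 -3.7; sed 's/(.163,.180),(.182,.21)/(.03,.05),/' chk.py > chkp.py; python3 chkp.py w6.png
```

```text
time: 23.0
tool_pos: [0.4764, 0.2583, 0.1674]
contact_force: [0.9, 1.5, -0.3]
gripper_width: 0.6
time: 23.38
tool_pos: [0.4793, 0.2566, 0.1708]
contact_force: [-0.7, 0.4, 0.0]
gripper_width: 0.601
t 23.38 tcp [0.4793 0.2566 0.1708] jaw -3.8 x [ 0.002  0.001 -1.   ] y [0.066 0.998 0.001] w 0.601 F [-0.7  0.4  0. ] j [ 0.35 -0.1   1.86 -0.    1.37  0.42]
delta tool now cm [12.08  1.67 -1.61] twist deg [-0.11  0.13 -0.05]  | delta after twist cm [12.08  1.69 -1.58]
0.03 [228.2, 59.4] 639 [0.4584 0.3692 0.0385] mid [0.458  0.3693 0.0356] [0.0233 0.0231 0.0105]
0.03 [244.0, 165.9] 484 [0.4645 0.2747 0.0384] mid [0.4642 0.2741 0.0355] [0.0231 0.023  0.0108]
0.03 [428.5, 330.5] 104 [0.6561 0.0763 0.0408] mid [0.6554 0.0743 0.0439] [0.0178 0.0256 0.0098]
0.03 [376.8, 335.2] 102 [0.5961 0.0769 0.0456] mid [0.5964 0.0774 0.0448] [0.016  0.0043 0.0101]
```

```bash
python3 -m inch '[{"fingers":0.2,"delta_pos":[3,1.65,-1.6],"twist":[0,0,0]},{"fingers":0.2,"delta_pos":[5,0,0],"twist":[0,0,0]},{"fingers":0.2,"delta_pos":[3.6,0,0],"twist":[0,0,0]},{"fingers":0.2,"delta_pos":[0,0,0],"twist":[0,0,0]},{"fingers":0.2,"delta_pos":[0,0,0],"twist":[0,0,0]}]' | grep -v rot;python3 go.py 0.464 0.2743 0.0235 -3.7
```

```text
time: 24.05
tool_pos: [0.4648, 0.2749, 0.0556]
contact_force: [0.8, -1.0, 1.1]
gripper_width: 0.595
t 24.05 tcp [0.4648 0.2749 0.0556] jaw -3.8 x [ 0.003  0.001 -1.   ] y [0.066 0.998 0.001] w 0.595 F [ 0.8 -1.   1.1] j [0.4  0.03 1.95 0.   1.16 0.46]
delta tool now cm [ 3.21 -0.07 -0.08] twist deg [-0.08  0.17 -0.08]  | delta after twist cm [ 3.21 -0.06 -0.07]
```

```bash
python3 -m inch '[{"fingers":0.2,"delta_pos":[2,-0.07,-0.08],"twist":[0,0,0]},{"fingers":0.2,"delta_pos":[1.15,0,0],"twist":[0,0,0]},{"fingers":0.2,"delta_pos":[0,0,0],"twist":[0,0,0]},{"fingers":-1,"delta_pos":[0,0,0],"twist":[0,0,0]},{"fingers":-1,"delta_pos":[0,0,0],"twist":[0,0,0]}]' | grep -v rot;python3 -m inch '[{"fingers":-1,"delta_pos":[0,0,0],"twist":[0,0,0]},{"fingers":-1,"delta_pos":[0,0,0],"twist":[0,0,0]}]' | grep -v rot;python3 go.py
```

```text
time: 24.68
tool_pos: [0.4631, 0.2745, 0.0233]
contact_force: [-0.5, -0.3, 0.9]
gripper_width: 0.252
time: 24.92
tool_pos: [0.4631, 0.2745, 0.0232]
contact_force: [0.2, -1.0, 5.8]
gripper_width: 0.251
t 24.93 tcp [0.4631 0.2745 0.0232] jaw -3.7 x [ 0.002  0.001 -1.   ] y [0.065 0.998 0.001] w 0.251 F [ 0.2 -1.   5.8] j [0.4  0.07 1.97 0.   1.1  0.46]
```

```bash
python3 -m inch '[{"fingers":-1,"delta_pos":[-5,0,0],"twist":[0,0,0]},{"fingers":-1,"delta_pos":[-6,0,0],"twist":[0,0,0]},{"fingers":-1,"delta_pos":[-6,0,0],"twist":[0,0,0]},{"fingers":-1,"delta_pos":[-5,0,0],"twist":[0,0,0]},{"fingers":-1,"delta_pos":[0,0,0],"twist":[0,0,0]}]' | grep -v rot; python3 go.py 0.6215 -0.0245 0.24 -3.7
```

```text
time: 25.55
tool_pos: [0.4644, 0.2751, 0.2477]
contact_force: [-0.5, 0.1, -1.0]
gripper_width: 0.257
t 25.55 tcp [0.4644 0.2751 0.2477] jaw -3.7 x [ 0.009  0.004 -1.   ] y [0.065 0.998 0.004] w 0.257 F [-0.5  0.1 -1. ] j [ 0.4  -0.17  1.8   0.    1.5   0.46]
delta tool now cm [  0.79 -28.88  17.62] twist deg [-0.02  0.51 -0.26]  | delta after twist cm [  0.77 -28.88  17.61]
```

```bash
python3 -m inch '[{"fingers":-1,"delta_pos":[0,-5,3],"twist":[0,0,0]},{"fingers":-1,"delta_pos":[0,-5,3],"twist":[0,0,0]},{"fingers":-1,"delta_pos":[0,-5,3],"twist":[0,0,0]},{"fingers":-1,"delta_pos":[0,-5,3],"twist":[0,0,0]},{"fingers":-1,"delta_pos":[0,-5,3],"twist":[0,0,0]}]' | grep -v rot;python3 -m inch '[{"fingers":-1,"delta_pos":[0,-3.9,2.6],"twist":[0,0,0]},{"fingers":-1,"delta_pos":[0,0,0],"twist":[0,0,0]},{"fingers":-1,"delta_pos":[0,0,0],"twist":[0,0,0]},{"fingers":-1,"delta_pos":[0,0,0],"twist":[0,0,0]}]' | grep -v rot; python3 go.py 0.6215 -0.0245 0.198 -3.7
```

```text
time: 26.18
tool_pos: [0.5952, 0.0132, 0.2397]
contact_force: [1.2, 0.5, -0.3]
gripper_width: 0.254
time: 26.68
tool_pos: [0.6182, -0.0245, 0.2412]
contact_force: [-0.6, 0.8, -0.1]
gripper_width: 0.25
t 26.68 tcp [ 0.6182 -0.0245  0.2412] jaw -3.6 x [-0.001  0.    -1.   ] y [0.063 0.998 0.   ] w 0.25 F [-0.6  0.8 -0.1] j [-0.16  0.03  1.62  0.    1.49 -0.1 ]
delta tool now cm [4.32 0.02 0.33] twist deg [ 0.06 -0.07 -0.02]  | delta after twist cm [4.32 0.02 0.32]
```

```bash
python3 -m inch '[{"fingers":-1,"delta_pos":[2.2,0.02,0.35],"twist":[0,0,0]},{"fingers":-1,"delta_pos":[2,0,0],"twist":[0,0,0]},{"fingers":-1,"delta_pos":[0,0,0],"twist":[0,0,0]},{"fingers":-1,"delta_pos":[0,0,0],"twist":[0,0,0]}]' | grep -v rot; python3 go.py 0.6215 -0.0245 0.181 -3.7
```

```text
time: 27.18
tool_pos: [0.6223, -0.0257, 0.1995]
contact_force: [0.4, 0.3, 0.4]
gripper_width: 0.251
t 27.18 tcp [ 0.6223 -0.0257  0.1995] jaw -3.7 x [-0.001  0.    -1.   ] y [0.065 0.998 0.   ] w 0.251 F [0.4 0.3 0.4] j [-0.16  0.07  1.65  0.    1.42 -0.1 ]
delta tool now cm [ 1.85  0.11 -0.09] twist deg [-0.02 -0.03 -0.  ]  | delta after twist cm [ 1.85  0.11 -0.09]
```

```bash
python3 -m inch '[{"fingers":-1,"delta_pos":[0.9,0.1,-0.08],"twist":[0,0,0]},{"fingers":-1,"delta_pos":[0.6,0,0],"twist":[0,0,0]},{"fingers":-1,"delta_pos":[0.3,0,0],"twist":[0,0,0]},{"fingers":-1,"delta_pos":[0,0,0],"twist":[0,0,0]}]' | grep -v rot; python3 go.py
```

```text
time: 27.68
tool_pos: [0.6217, -0.0248, 0.1818]
contact_force: [0.1, 0.0, 0.0]
gripper_width: 0.257
t 27.68 tcp [ 0.6217 -0.0248  0.1818] jaw -3.7 x [-0.  0. -1.] y [0.065 0.998 0.   ] w 0.257 F [0.1 0.  0. ] j [-0.16  0.08  1.67  0.    1.39 -0.09]
```

```bash
python3 -m inch '[{"fingers":-1,"delta_pos":[0.3,0,0],"twist":[0,0,0]},{"fingers":-1,"delta_pos":[0.3,0,0],"twist":[0,0,0]},{"fingers":-1,"delta_pos":[0.3,0,0],"twist":[0,0,0]},{"fingers":-1,"delta_pos":[0.2,0,0],"twist":[0,0,0]},{"fingers":-1,"delta_pos":[0,0,0],"twist":[0,0,0]}]' | grep -v rot; python3 -m inch '[{"fingers":-1,"delta_pos":[0.25,0,0],"twist":[0,0,0]},{"fingers":-1,"delta_pos":[0,0,0],"twist":[0,0,0]}]'|grep -v rot; python3 -m inch '[{"fingers":-1,"delta_pos":[0.25,0,0],"twist":[0,0,0]},{"fingers":-1,"delta_pos":[0,0,0],"twist":[0,0,0]}]'|grep -v rot
```

```text
time: 28.3
tool_pos: [0.6223, -0.0249, 0.1751]
contact_force: [-6.0, 0.1, 13.2]
gripper_width: 0.25
time: 28.55
tool_pos: [0.6224, -0.0249, 0.175]
contact_force: [-11.7, 1.2, 23.0]
gripper_width: 0.25
time: 28.8
tool_pos: [0.6225, -0.0249, 0.1749]
contact_force: [-17.4, 2.5, 30.5]
gripper_width: 0.249
```

Plug 2 is home. I'll release, lift and go to the last plug.

```bash
python3 -m inch '[{"fingers":-1,"delta_pos":[-0.8,0,0],"twist":[0,0,0]},{"fingers":0.2,"delta_pos":[0,0,0],"twist":[0,0,0]},{"fingers":0.2,"delta_pos":[0,0,0],"twist":[0,0,0]},{"fingers":0.2,"delta_pos":[-4,0,0],"twist":[0,0,0]},{"fingers":0.2,"delta_pos":[-4,0,0],"twist":[0,0,0]}]'|grep -v rot; python3 -m inch '[{"fingers":0.2,"delta_pos":[0,0,0],"twist":[0,0,0]},{"fingers":0.2,"delta_pos":[0,0,0],"twist":[0,0,0]}]'|grep -v rot; python3 chk.py w7.png; python3 top.py; python3 go.py 0.458 0.3693 0.17 -3.7
```

```text
time: 29.42
tool_pos: [0.6209, -0.0247, 0.2526]
contact_force: [1.6, -0.5, 0.6]
gripper_width: 0.602
time: 29.68
tool_pos: [0.6212, -0.0247, 0.2524]
contact_force: [-0.5, -0.2, -0.2]
gripper_width: 0.601
0.163 [254.1, 118.5] 1755 [0.6205 0.0384 0.1707] mid [0.6194 0.0364 0.1707] [0.0431 0.0433 0.0047]
0.163 [263.8, 193.0] 1394 [ 0.6236 -0.0178  0.1705] mid [ 0.6237 -0.0252  0.1715] [0.0432 0.0435 0.0168]
0.163 [271.8, 262.7] 478 [ 0.6267 -0.0863  0.165 ] mid [ 0.6266 -0.0866  0.1651] [0.041  0.0414 0.0042]
0.182 [252.8, 120.5] 932 [0.6195 0.0367 0.1906] mid [0.6192 0.0368 0.1902] [0.023  0.023  0.0055]
0.182 [264.2, 204.5] 804 [ 0.6236 -0.0238  0.1903] mid [ 0.6236 -0.025   0.1873] [0.0232 0.0229 0.0101]
plugs [101.6, 237.2] 78 [0.4568 0.369  0.0387] [0.4559 0.3695 0.0378]
lid [343.5, 252.5] 87 [ 0.4307 -0.234   0.0386] [ 0.4298 -0.2338  0.0378]
jar [392.5, 197.0] 370 [ 0.5683 -0.3518  0.0727] [ 0.5674 -0.3509  0.0739]
t 29.77 tcp [ 0.6208 -0.0246  0.2513] jaw -3.7 x [-0.004  0.001 -1.   ] y [0.065 0.998 0.   ] w 0.598 F [-0.  -0.3  0.2] j [-0.16  0.04  1.6   0.    1.51 -0.09]
delta tool now cm [  8.22  38.25 -18.77] twist deg [-0.03 -0.22 -0.02]  | delta after twist cm [  8.13  38.26 -18.78]
```

```bash
python3 -m inch '[{"fingers":0.2,"delta_pos":[0,5.4,-2.6],"twist":[0,0,0]},{"fingers":0.2,"delta_pos":[0,5.4,-2.6],"twist":[0,0,0]},{"fingers":0.2,"delta_pos":[0,5.4,-2.6],"twist":[0,0,0]},{"fingers":0.2,"delta_pos":[0,5.4,-2.7],"twist":[0,0,0]},{"fingers":0.2,"delta_pos":[2,5.4,-2.7],"twist":[0,0,0]}]' | grep -v rot
python3 -m inch '[{"fingers":0.2,"delta_pos":[3,5.4,-2.7],"twist":[0,0,0]},{"fingers":0.2,"delta_pos":[3,5.4,-2.7],"twist":[0,0,0]},{"fingers":0.2,"delta_pos":[0,0,0],"twist":[0,0,0]},{"fingers":0.2,"delta_pos":[0,0,0],"twist":[0,0,0]},{"fingers":0.2,"delta_pos":[0,0,0],"twist":[0,0,0]}]' | grep -v rot
python3 go.py 0.458 0.3693 0.055 -3.7;  python3 chkp.py w8.png
```

```text
time: 30.4
tool_pos: [0.5074, 0.2541, 0.2343]
contact_force: [0.8, 0.0, -0.7]
gripper_width: 0.602
time: 31.02
tool_pos: [0.4654, 0.3547, 0.1792]
contact_force: [-0.2, 0.1, 0.6]
gripper_width: 0.601
t 31.02 tcp [0.4654 0.3547 0.1792] jaw -3.8 x [ 0.001  0.    -1.   ] y [0.067 0.998 0.   ] w 0.601 F [-0.2  0.1  0.6] j [ 0.52 -0.    1.76 -0.    1.39  0.59]
delta tool now cm [12.42  1.41 -0.85] twist deg [-0.12  0.05 -0.02]  | delta after twist cm [12.42  1.41 -0.83]
0.03 [19.7, 79.5] 2600 [0.2542 0.4631 0.0416] mid [0.2386 0.4699 0.04  ] [0.0471 0.1207 0.02  ]
0.03 [252.6, 165.9] 454 [0.4583 0.3707 0.0385] mid [0.4581 0.3699 0.0353] [0.0231 0.0236 0.0104]
0.03 [388.1, 352.9] 247 [0.6017 0.1373 0.0409] mid [0.6034 0.1339 0.04  ] [0.0206 0.0107 0.0199]
0.03 [411.5, 381.4] 90 [0.6334 0.0915 0.0405] mid [0.6316 0.0917 0.0408] [0.0288 0.0072 0.0028]
```

```bash
python3 -m inch '[{"fingers":0.2,"delta_pos":[3,1.45,-0.85],"twist":[0,0,0]},{"fingers":0.2,"delta_pos":[5,0,0],"twist":[0,0,0]},{"fingers":0.2,"delta_pos":[4.2,0,0],"twist":[0,0,0]},{"fingers":0.2,"delta_pos":[0,0,0],"twist":[0,0,0]},{"fingers":0.2,"delta_pos":[0,0,0],"twist":[0,0,0]}]' | grep -v rot;python3 go.py 0.458 0.3698 0.0235 -3.7
```

```text
time: 31.7
tool_pos: [0.4586, 0.3707, 0.0588]
contact_force: [0.7, 0.4, -0.1]
gripper_width: 0.604
t 31.7 tcp [0.4586 0.3707 0.0588] jaw -3.8 x [ 0.003  0.002 -1.   ] y [0.066 0.998 0.002] w 0.604 F [ 0.7  0.4 -0.1] j [ 0.55  0.14  1.83 -0.    1.17  0.62]
delta tool now cm [ 3.53 -0.1  -0.06] twist deg [-0.09  0.15 -0.11]  | delta after twist cm [ 3.53 -0.1  -0.05]
```

```bash
python3 -m inch '[{"fingers":0.2,"delta_pos":[2,-0.1,-0.06],"twist":[0,0,0]},{"fingers":0.2,"delta_pos":[1.45,0,0],"twist":[0,0,0]},{"fingers":0.2,"delta_pos":[0,0,0],"twist":[0,0,0]},{"fingers":-1,"delta_pos":[0,0,0],"twist":[0,0,0]},{"fingers":-1,"delta_pos":[0,0,0],"twist":[0,0,0]}]' | grep -v rot;python3 -m inch '[{"fingers":-1,"delta_pos":[0,0,0],"twist":[0,0,0]},{"fingers":-1,"delta_pos":[0,0,0],"twist":[0,0,0]}]' | grep -v rot;python3 go.py;  python3 -m inch '[{"fingers":-1,"delta_pos":[-5,0,0],"twist":[0,0,0]},{"fingers":-1,"delta_pos":[-6,0,0],"twist":[0,0,0]},{"fingers":-1,"delta_pos":[-6,0,0],"twist":[0,0,0]},{"fingers":-1,"delta_pos":[-5,0,0],"twist":[0,0,0]},{"fingers":-1,"delta_pos":[0,0,0],"twist":[0,0,0]}]' | grep -v rot; python3 go.py 0.6258 -0.0864 0.24 -3.7
```

```text
time: 32.33
tool_pos: [0.4569, 0.3699, 0.023]
contact_force: [0.0, 0.4, -0.4]
gripper_width: 0.256
time: 32.58
tool_pos: [0.4568, 0.3699, 0.0229]
contact_force: [0.9, 0.3, 2.8]
gripper_width: 0.251
t 32.58 tcp [0.4568 0.3699 0.0229] jaw -3.7 x [ 0.001  0.001 -1.   ] y [0.065 0.998 0.001] w 0.251 F [0.9 0.3 2.8] j [0.55 0.18 1.84 0.   1.11 0.62]
time: 33.2
tool_pos: [0.4586, 0.371, 0.2486]
contact_force: [0.3, 0.4, 1.0]
gripper_width: 0.255
t 33.2 tcp [0.4586 0.371  0.2486] jaw -3.7 x [ 0.009  0.006 -1.   ] y [0.065 0.998 0.006] w 0.255 F [0.3 0.4 1. ] j [ 0.55 -0.05  1.68  0.    1.49  0.62]
delta tool now cm [  0.76 -44.56  19.65] twist deg [-0.02  0.51 -0.36]  | delta after twist cm [  0.86 -44.56  19.64]
```

```bash
python3 -m inch '[{"fingers":-1,"delta_pos":[0,-5.5,2.4],"twist":[0,0,0]},{"fingers":-1,"delta_pos":[0,-5.5,2.4],"twist":[0,0,0]},{"fingers":-1,"delta_pos":[0,-5.5,2.4],"twist":[0,0,0]},{"fingers":-1,"delta_pos":[0,-5.5,2.4],"twist":[0,0,0]},{"fingers":-1,"delta_pos":[0,-5.5,2.4],"twist":[0,0,0]}]' | grep -v rot;python3 -m inch '[{"fingers":-1,"delta_pos":[0,-5.5,2.4],"twist":[0,0,0]},{"fingers":-1,"delta_pos":[0,-5.5,2.4],"twist":[0,0,0]},{"fingers":-1,"delta_pos":[0,-5.5,2.4],"twist":[0,0,0]},{"fingers":-1,"delta_pos":[0,0,0],"twist":[0,0,0]},{"fingers":-1,"delta_pos":[0,0,0],"twist":[0,0,0]}]' | grep -v rot; python3 -m inch '[{"fingers":-1,"delta_pos":[0,0,0],"twist":[0,0,0]}]' | grep -v rot; python3 go.py 0.6258 -0.0864 0.198 -3.7
```

```text
time: 33.83
tool_pos: [0.5577, 0.0854, 0.2403]
contact_force: [0.4, -0.7, 0.1]
gripper_width: 0.254
time: 34.45
tool_pos: [0.6185, -0.0817, 0.2405]
contact_force: [0.5, 0.1, 0.0]
gripper_width: 0.248
time: 34.58
tool_pos: [0.6188, -0.0806, 0.2415]
contact_force: [-0.4, -0.5, 0.1]
gripper_width: 0.25
t 34.58 tcp [ 0.6188 -0.0806  0.2415] jaw -3.6 x [-0.001  0.001 -1.   ] y [0.063 0.998 0.   ] w 0.25 F [-0.4 -0.5  0.1] j [-0.25  0.05  1.6   0.    1.49 -0.19]
delta tool now cm [ 4.35 -0.54  0.74] twist deg [ 0.07 -0.06 -0.03]  | delta after twist cm [ 4.35 -0.54  0.74]
```

```bash
python3 -m inch '[{"fingers":-1,"delta_pos":[2.2,-0.55,0.72],"twist":[0,0,0]},{"fingers":-1,"delta_pos":[2,0,0],"twist":[0,0,0]},{"fingers":-1,"delta_pos":[0,0,0],"twist":[0,0,0]},{"fingers":-1,"delta_pos":[0,0,0],"twist":[0,0,0]}]' | grep -v rot; python3 go.py 0.6258 -0.0864 0.181 -3.7
```

```text
time: 35.08
tool_pos: [0.626, -0.0878, 0.1997]
contact_force: [-0.4, -0.1, 0.2]
gripper_width: 0.251
t 35.08 tcp [ 0.626  -0.0878  0.1997] jaw -3.7 x [-0.001  0.    -1.   ] y [0.065 0.998 0.   ] w 0.251 F [-0.4 -0.1  0.2] j [-0.26  0.09  1.63  0.    1.43 -0.19]
delta tool now cm [ 1.87  0.14 -0.03] twist deg [-0.01 -0.04 -0.01]  | delta after twist cm [ 1.87  0.14 -0.03]
```

```bash
python3 -m inch '[{"fingers":-1,"delta_pos":[0.9,0.12,-0.02],"twist":[0,0,0]},{"fingers":-1,"delta_pos":[0.6,0,0],"twist":[0,0,0]},{"fingers":-1,"delta_pos":[0.3,0,0],"twist":[0,0,0]},{"fingers":-1,"delta_pos":[0,0,0],"twist":[0,0,0]}]' | grep -v rot; python3 go.py
```

```text
time: 35.58
tool_pos: [0.6258, -0.0868, 0.1818]
contact_force: [-0.5, -0.6, 0.1]
gripper_width: 0.258
t 35.58 tcp [ 0.6258 -0.0868  0.1818] jaw -3.7 x [-0.001  0.    -1.   ] y [0.065 0.998 0.   ] w 0.258 F [-0.5 -0.6  0.1] j [-0.26  0.1   1.64  0.    1.4  -0.19]
```

```bash
python3 -m inch '[{"fingers":-1,"delta_pos":[0.3,0,0],"twist":[0,0,0]},{"fingers":-1,"delta_pos":[0.3,0,0],"twist":[0,0,0]},{"fingers":-1,"delta_pos":[0.3,0,0],"twist":[0,0,0]},{"fingers":-1,"delta_pos":[0.2,0,0],"twist":[0,0,0]},{"fingers":-1,"delta_pos":[0,0,0],"twist":[0,0,0]}]' | grep -v rot; python3 -m inch '[{"fingers":-1,"delta_pos":[0.25,0,0],"twist":[0,0,0]},{"fingers":-1,"delta_pos":[0,0,0],"twist":[0,0,0]}]'|grep -v rot; python3 -m inch '[{"fingers":-1,"delta_pos":[0.25,0,0],"twist":[0,0,0]},{"fingers":-1,"delta_pos":[0,0,0],"twist":[0,0,0]}]'|grep -v rot
```

```text
time: 36.2
tool_pos: [0.6265, -0.087, 0.1746]
contact_force: [-4.6, 1.3, 10.7]
gripper_width: 0.25
time: 36.45
tool_pos: [0.6266, -0.087, 0.1745]
contact_force: [-10.6, 0.9, 19.7]
gripper_width: 0.251
time: 36.7
tool_pos: [0.6267, -0.087, 0.1745]
contact_force: [-15.0, 3.1, 27.8]
gripper_width: 0.251
```

```bash
python3 -m inch '[{"fingers":-1,"delta_pos":[-0.8,0,0],"twist":[0,0,0]},{"fingers":0.2,"delta_pos":[0,0,0],"twist":[0,0,0]},{"fingers":0.2,"delta_pos":[0,0,0],"twist":[0,0,0]},{"fingers":0.2,"delta_pos":[-4,0,0],"twist":[0,0,0]},{"fingers":0.2,"delta_pos":[-4,0,0],"twist":[0,0,0]}]'|grep -v rot; python3 -m inch '[{"fingers":0.2,"delta_pos":[0,0,0],"twist":[0,0,0]},{"fingers":0.2,"delta_pos":[0,0,0],"twist":[0,0,0]},{"fingers":0.2,"delta_pos":[0,0,0],"twist":[0,0,0]}]'|grep -v rot; python3 chk.py w9.png; python3 top.py; python3 go.py 0.431 -0.234 0.17 -3.7
```

```text
time: 37.33
tool_pos: [0.6252, -0.0866, 0.2529]
contact_force: [-0.3, 0.2, 0.2]
gripper_width: 0.605
time: 37.7
tool_pos: [0.6251, -0.0866, 0.2515]
contact_force: [0.4, -0.5, -0.9]
gripper_width: 0.598
0.163 [243.1, 35.0] 1963 [0.6211 0.03   0.1707] mid [0.6194 0.0346 0.1734] [0.0435 0.0399 0.0131]
0.163 [254.5, 118.6] 1768 [ 0.6245 -0.0234  0.1705] mid [ 0.6237 -0.0255  0.1705] [0.0432 0.0432 0.0043]
0.163 [264.4, 193.1] 1398 [ 0.6276 -0.0794  0.1704] mid [ 0.6274 -0.0871  0.1716] [0.0435 0.0434 0.0168]
0.182 [240.0, 21.0] 1297 [0.6196 0.0356 0.1906] mid [0.6195 0.036  0.1878] [0.0231 0.0229 0.0115]
0.182 [253.4, 120.7] 938 [ 0.6235 -0.0252  0.1905] mid [ 0.6236 -0.0256  0.1898] [0.023  0.023  0.0048]
0.182 [265.0, 204.4] 810 [ 0.6278 -0.0854  0.1902] mid [ 0.6277 -0.0865  0.187 ] [0.0237 0.0232 0.0099]
lid [343.4, 252.5] 90 [ 0.4296 -0.2333  0.0384] [ 0.4298 -0.2337  0.0374]
jar [392.6, 197.1] 373 [ 0.5676 -0.3526  0.0722] [ 0.5671 -0.3509  0.0735]
t 37.8 tcp [ 0.6253 -0.0866  0.2521] jaw -3.7 x [-0.003  0.001 -1.   ] y [0.065 0.998 0.001] w 0.604 F [0.  0.2 0.7] j [-0.26  0.06  1.57 -0.    1.51 -0.19]
delta tool now cm [  8.26 -15.98 -18.4 ] twist deg [-0.03 -0.17 -0.03]  | delta after twist cm [  8.21 -15.96 -18.44]
```

View pics/w9.png

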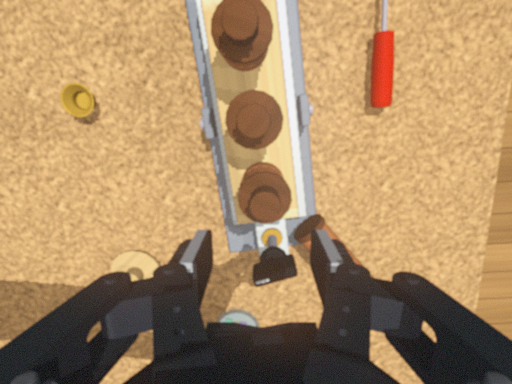

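All three plugs are home: flange tops 0.1704–0.1707 and the three buttons within 0.4 mm of each other in height. Now the lid.

```bash
python3 -m inch '[{"fingers":0.2,"delta_pos":[0,-3.2,-3.7],"twist":[0,0,0]},{"fingers":0.2,"delta_pos":[0,-3.2,-3.7],"twist":[0,0,0]},{"fingers":0.2,"delta_pos":[0,-3.2,-3.7],"twist":[0,0,0]},{"fingers":0.2,"delta_pos":[4,-3.2,-3.7],"twist":[0,0,0]},{"fingers":0.2,"delta_pos":[4,-3.2,-3.7],"twist":[0,0,0]}]' | grep -v rot
python3 -m inch '[{"fingers":0.2,"delta_pos":[0,0,0],"twist":[0,0,0]},{"fingers":0.2,"delta_pos":[0,0,0],"twist":[0,0,0]},{"fingers":0.2,"delta_pos":[0,0,0],"twist":[0,0,0]}]' | grep -v rot
python3 go.py 0.431 -0.234 0.055 -3.7;  python3 chkp.py w10.png
```

```text
time: 38.42
tool_pos: [0.4306, -0.2346, 0.1741]
contact_force: [-0.3, -1.0, 0.3]
gripper_width: 0.602
time: 38.8
tool_pos: [0.4334, -0.2339, 0.1767]
contact_force: [0.3, -0.8, 0.7]
gripper_width: 0.601
t 38.8 tcp [ 0.4334 -0.2339  0.1767] jaw -3.7 x [ 0.002 -0.002 -1.   ] y [ 0.064  0.998 -0.001] w 0.601 F [ 0.3 -0.8  0.7] j [-0.65 -0.23  1.97  0.    1.4  -0.58]
delta tool now cm [ 1.217e+01 -1.000e-02 -2.700e-01] twist deg [0.05 0.15 0.08]  | delta after twist cm [12.17 -0.02 -0.24]
0.03 [457.6, 76.2] 7481 [ 0.6176 -0.1463  0.0402] mid [ 0.6213 -0.1469  0.0402] [0.0878 0.128  0.0195]
0.03 [258.4, 181.4] 525 [ 0.4312 -0.2337  0.0384] mid [ 0.4312 -0.2344  0.0353] [0.025  0.0249 0.0101]
0.03 [383.4, 254.3] 530 [ 0.556  -0.3192  0.0402] mid [ 0.5659 -0.3253  0.04  ] [0.0604 0.021  0.0199]
```

View pics/w10.png

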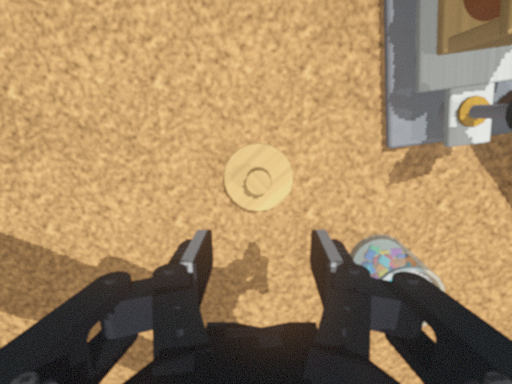

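The lid button is at (258,181), which gives (0.431, -0.234). I'll grip it.

```bash
python3 -m inch '[{"fingers":0.2,"delta_pos":[3,0,-0.3],"twist":[0,0,0]},{"fingers":0.2,"delta_pos":[5,0,0],"twist":[0,0,0]},{"fingers":0.2,"delta_pos":[4,0,0],"twist":[0,0,0]},{"fingers":0.2,"delta_pos":[0,0,0],"twist":[0,0,0]},{"fingers":0.2,"delta_pos":[0,0,0],"twist":[0,0,0]}]' | grep -v rot;python3 go.py 0.4305 -0.2342 0.0235 -3.7
```

```text
time: 39.48
tool_pos: [0.4305, -0.2343, 0.0572]
contact_force: [0.1, 0.0, -0.1]
gripper_width: 0.601
t 39.48 tcp [ 0.4305 -0.2343  0.0572] jaw -3.7 x [ 0.003 -0.002 -1.   ] y [ 0.064  0.998 -0.002] w 0.601 F [ 0.1  0.  -0.1] j [-0.65 -0.1   2.07  0.    1.17 -0.59]
delta tool now cm [ 3.37  0.01 -0.01] twist deg [0.02 0.16 0.1 ]  | delta after twist cm [ 3.37  0.01 -0.  ]
```

```bash
python3 -m inch '[{"fingers":0.2,"delta_pos":[2,0,0],"twist":[0,0,0]},{"fingers":0.2,"delta_pos":[1.3,0,0],"twist":[0,0,0]},{"fingers":0.2,"delta_pos":[0,0,0],"twist":[0,0,0]},{"fingers":-1,"delta_pos":[0,0,0],"twist":[0,0,0]},{"fingers":-1,"delta_pos":[0,0,0],"twist":[0,0,0]}]' | grep -v rot;python3 -m inch '[{"fingers":-1,"delta_pos":[0,0,0],"twist":[0,0,0]},{"fingers":-1,"delta_pos":[0,0,0],"twist":[0,0,0]}]' | grep -v rot;python3 go.py;  python3 -m inch '[{"fingers":-1,"delta_pos":[-5,0,0],"twist":[0,0,0]},{"fingers":-1,"delta_pos":[-6,0,0],"twist":[0,0,0]},{"fingers":-1,"delta_pos":[-6,0,0],"twist":[0,0,0]},{"fingers":-1,"delta_pos":[0,0,0],"twist":[0,0,0]},{"fingers":-1,"delta_pos":[0,0,0],"twist":[0,0,0]}]' | grep -v rot; python3 go.py 0.567 -0.351 0.19 -3.7; python3 top.py
```

```text
time: 40.1
tool_pos: [0.4298, -0.2342, 0.0234]
contact_force: [-0.4, 0.4, 3.9]
gripper_width: 0.278
time: 40.35
tool_pos: [0.4298, -0.2343, 0.0234]
contact_force: [-0.4, 0.6, 6.2]
gripper_width: 0.277
t 40.35 tcp [ 0.4298 -0.2343  0.0234] jaw -3.7 x [ 0.002 -0.001 -1.   ] y [ 0.065  0.998 -0.001] w 0.277 F [-0.4  0.6  6.2] j [-0.65 -0.04  2.08  0.    1.1  -0.59]
time: 40.98
tool_pos: [0.4284, -0.2332, 0.1911]
contact_force: [0.7, -0.7, -0.8]
gripper_width: 0.274
t 40.98 tcp [ 0.4284 -0.2332  0.1911] jaw -3.7 x [-0.001  0.001 -1.   ] y [0.065 0.998 0.001] w 0.274 F [ 0.7 -0.7 -0.8] j [-0.65 -0.26  1.97 -0.    1.43 -0.59]
delta tool now cm [  0.09 -10.85  14.6 ] twist deg [-0.03 -0.05 -0.03]  | delta after twist cm [  0.11 -10.86  14.59]
jar [393.0, 194.8] 313 [ 0.5761 -0.3588  0.0718] [ 0.5686 -0.3505  0.0741]
```

```bash
python3 -m inch '[{"fingers":-1,"delta_pos":[0,-4.2,3.1],"twist":[0,0,0]},{"fingers":-1,"delta_pos":[0,-4.2,3.1],"twist":[0,0,0]},{"fingers":-1,"delta_pos":[0,-4.2,3.1],"twist":[0,0,0]},{"fingers":-1,"delta_pos":[0,-4.2,3.1],"twist":[0,0,0]},{"fingers":-1,"delta_pos":[0,-3.5,2],"twist":[0,0,0]}]' | grep -v rot;python3 -m inch '[{"fingers":-1,"delta_pos":[0,0,0],"twist":[0,0,0]},{"fingers":-1,"delta_pos":[0,0,0],"twist":[0,0,0]},{"fingers":-1,"delta_pos":[0,0,0],"twist":[0,0,0]}]' | grep -v rot; python3 go.py 0.568 -0.351 0.14 -3.7; python3 - <<'E'
from h import *
for n in('wrist','top'):
    f=grab(n,n+'11.png');W=pts(f);Z=W[...,2]
    m=(Z>.073)&(Z<.082)&(abs(W[...,0]-.567)<.05)&(abs(W[...,1]+.351)<.05)
    P=W[m];print(n,len(P),((np.nanmax(P,0)+np.nanmin(P,0))/2).round(4),(np.nanmax(P,0)-np.nanmin(P,0)).round(4))
    A=np.c_[2*P[:,:2],np.ones(len(P))];s,*_=np.linalg.lstsq(A,(P[:,:2]**2).sum(1),rcond=None);print('  circ',s[:2].round(4),np.sqrt(s[2]+s[:2]@s[:2]).round(4))
E
```

```text
time: 41.65
tool_pos: [0.5592, -0.446, 0.1877]
contact_force: [0.3, -0.2, -0.1]
gripper_width: 0.278
time: 42.02
tool_pos: [0.5588, -0.4442, 0.1912]
contact_force: [-0.0, -0.1, -1.6]
gripper_width: 0.274
t 42.02 tcp [ 0.5588 -0.4442  0.1912] jaw -3.7 x [-0.001  0.001 -1.   ] y [0.064 0.998 0.001] w 0.274 F [-0.  -0.1 -1.6] j [-0.78  0.28  1.42  0.    1.44 -0.71]
delta tool now cm [5.13 9.35 0.32] twist deg [ 0.01 -0.07 -0.07]  | delta after twist cm [5.12 9.36 0.32]
wrist 1431 [ 0.5681 -0.3513  0.0764] [0.0711 0.0713 0.0068]
  circ [ 0.5683 -0.3516] 0.0335
top 169 [ 0.5671 -0.3495  0.0775] [0.0707 0.0726 0.0088]
  circ [ 0.5671 -0.35  ] 0.0336
```

View pics/wrist11.png

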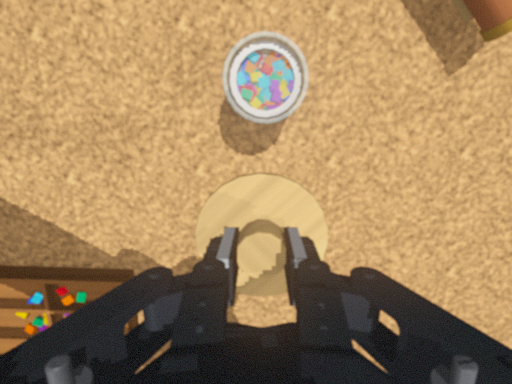

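The jar mouth is at (265,78) in the wrist image, and both cameras agree within 2 mm: (0.568, -0.351). I'll move over it.

```bash
python3 -m inch '[{"fingers":-1,"delta_pos":[1,4.7,0.15],"twist":[0,0,0]},{"fingers":-1,"delta_pos":[2,4.65,0.15],"twist":[0,0,0]},{"fingers":-1,"delta_pos":[3,0,0],"twist":[0,0,0]},{"fingers":-1,"delta_pos":[0,0,0],"twist":[0,0,0]},{"fingers":-1,"delta_pos":[0,0,0],"twist":[0,0,0]}]' | grep -v rot; python3 -m inch '[{"fingers":-1,"delta_pos":[0,0,0],"twist":[0,0,0]}]' | grep -v rot; python3 go.py 0.5678 -0.3512 0.109 -3.7
```

```text
time: 42.75
tool_pos: [0.5688, -0.3529, 0.1334]
contact_force: [-0.3, 0.8, 0.8]
gripper_width: 0.274
time: 42.88
tool_pos: [0.5692, -0.3536, 0.1342]
contact_force: [-0.0, 0.7, -0.4]
gripper_width: 0.277
t 42.88 tcp [ 0.5692 -0.3536  0.1342] jaw -3.8 x [ 0.003 -0.002 -1.   ] y [ 0.066  0.998 -0.002] w 0.277 F [-0.   0.7 -0.4] j [-0.67  0.23  1.59 -0.    1.32 -0.6 ]
delta tool now cm [ 2.52  0.23 -0.16] twist deg [-0.06  0.15  0.11]  | delta after twist cm [ 2.52  0.23 -0.15]
```

```bash
python3 -m inch '[{"fingers":-1,"delta_pos":[1.5,0.22,-0.15],"twist":[0,0,0]},{"fingers":-1,"delta_pos":[1,0,0],"twist":[0,0,0]},{"fingers":-1,"delta_pos":[0,0,0],"twist":[0,0,0]},{"fingers":-1,"delta_pos":[0,0,0],"twist":[0,0,0]}]' | grep -v rot; python3 go.py 0.5678 -0.3512 0.094 -3.7
```

```text
time: 43.38
tool_pos: [0.567, -0.3501, 0.1068]
contact_force: [0.4, -0.3, -0.8]
gripper_width: 0.274
t 43.38 tcp [ 0.567  -0.3501  0.1068] jaw -3.7 x [-0.  0. -1.] y [0.065 0.998 0.   ] w 0.274 F [ 0.4 -0.3 -0.8] j [-0.66  0.25  1.61 -0.    1.28 -0.6 ]
delta tool now cm [ 1.28 -0.1   0.08] twist deg [-0.03 -0.02 -0.01]  | delta after twist cm [ 1.28 -0.1   0.08]
```

```bash
python3 -m inch '[{"fingers":-1,"delta_pos":[0.4,-0.1,0.08],"twist":[0,0,0]},{"fingers":-1,"delta_pos":[0.5,0,0],"twist":[0,0,0]},{"fingers":-1,"delta_pos":[0.3,0,0],"twist":[0,0,0]},{"fingers":-1,"delta_pos":[0,0,0],"twist":[0,0,0]}]' | grep -v rot; python3 go.py
```

```text
time: 43.88
tool_pos: [0.5675, -0.3509, 0.0944]
contact_force: [0.5, -0.0, -1.5]
gripper_width: 0.276
t 43.88 tcp [ 0.5675 -0.3509  0.0944] jaw -3.7 x [-0.001  0.001 -1.   ] y [0.065 0.998 0.001] w 0.276 F [ 0.5 -0.  -1.5] j [-0.67  0.26  1.61  0.    1.26 -0.6 ]
```

```bash
python3 -m inch '[{"fingers":-1,"delta_pos":[0.3,0,0],"twist":[0,0,0]},{"fingers":-1,"delta_pos":[0.3,0,0],"twist":[0,0,0]},{"fingers":-1,"delta_pos":[0.3,0,0],"twist":[0,0,0]},{"fingers":-1,"delta_pos":[0.2,0,0],"twist":[0,0,0]},{"fingers":-1,"delta_pos":[0,0,0],"twist":[0,0,0]}]' | grep -v rot; python3 -m inch '[{"fingers":-1,"delta_pos":[0.25,0,0],"twist":[0,0,0]},{"fingers":-1,"delta_pos":[0,0,0],"twist":[0,0,0]}]'|grep -v rot; python3 -m inch '[{"fingers":-1,"delta_pos":[0.25,0,0],"twist":[0,0,0]},{"fingers":-1,"delta_pos":[0,0,0],"twist":[0,0,0]}]'|grep -v rot
```

```text
time: 44.5
tool_pos: [0.5683, -0.3516, 0.0875]
contact_force: [-6.0, 5.7, 11.9]
gripper_width: 0.275
time: 44.75
tool_pos: [0.5687, -0.3519, 0.0875]
contact_force: [-9.2, 6.9, 20.7]
gripper_width: 0.272
time: 45.0
tool_pos: [0.5691, -0.3524, 0.0876]
contact_force: [-12.4, 8.5, 30.5]
gripper_width: 0.278
```

Lid is home. I'll release, retreat to one side and check everything.

```bash
python3 -m inch '[{"fingers":-1,"delta_pos":[-0.8,0,0],"twist":[0,0,0]},{"fingers":0.2,"delta_pos":[0,0,0],"twist":[0,0,0]},{"fingers":0.2,"delta_pos":[0,0,0],"twist":[0,0,0]},{"fingers":0.2,"delta_pos":[-4,0,0],"twist":[0,0,0]},{"fingers":0.2,"delta_pos":[-5,0,0],"twist":[0,0,0]}]'|grep -v rot; python3 -m inch '[{"fingers":0.2,"delta_pos":[-4,-5,0],"twist":[0,0,0]},{"fingers":0.2,"delta_pos":[-3,-5,0],"twist":[0,0,0]},{"fingers":0.2,"delta_pos":[0,0,0],"twist":[0,0,0]},{"fingers":0.2,"delta_pos":[0,0,0],"twist":[0,0,0]}]'|grep -v rot; python3 tilt.py | grep -v -e knob -e '(('; python3 - <<'E'
from h import *
grab('scene','s12.png');t=grab('top','t12.png')
for n in('wrist','top'):
  f=grab(n,n+'13.png');W=pts(f);Z=W[...,2]
  for nm,lo,hi in(('lidfl',.076,.09),('lidbtn',.095,.11),('plugbtn',.184,.2),('fl',.167,.178)):
    for c,a,m in blob(f,(Z>lo)&(Z<hi)&(W[...,0]>.53)&(W[...,0]<.68),None,40):
      P=W[m];q=np.nanmedian(P,0);A=np.c_[P[:,:2]-q[:2],np.ones(len(P))];co=np.linalg.lstsq(A,P[:,2],rcond=None)[0]
      print(n,nm,c,a,q.round(4),'mid',((np.nanmax(P,0)+np.nanmin(P,0))/2).round(4),(np.nanmax(P,0)-np.nanmin(P,0)).round(4),'slope',co[:2].round(3))
E
python3 go.py
```

```text
time: 45.62
tool_pos: [0.5665, -0.3502, 0.1747]
contact_force: [1.2, -1.7, 0.7]
gripper_width: 0.602
time: 46.12
tool_pos: [0.561, -0.4492, 0.2442]
contact_force: [-0.8, 0.3, -0.7]
gripper_width: 0.601
racktop 923 slope x,y [0.0031 0.0007] sd 0.0013
plate 820 slope x,y [-0.0011  0.0008] sd 0.0014
racktop 919 slope x,y [-0.0015 -0.0009] sd 0.0013
plate 792 slope x,y [-0.0048  0.0026] sd 0.0014
ptr [272.1, 239.1] 8 [0.61585893 0.11049113 0.038494  ]
wrist lidfl [263.3, 80.3] 3967 [ 0.5693 -0.352   0.0826] mid [ 0.5694 -0.353   0.0846] [0.0728 0.0732 0.0104] slope [-0.     0.001]
wrist lidbtn [263.5, 79.4] 650 [ 0.5694 -0.3529  0.1024] mid [ 0.5694 -0.3528  0.1002] [0.0252 0.0253 0.01  ] slope [0.001 0.027]
top lidfl [393.5, 196.5] 601 [ 0.566  -0.3482  0.0828] mid [ 0.568  -0.352   0.0828] [0.0728 0.0744 0.0136] slope [0.005 0.   ]
top lidbtn [322.0, 169.1] 40 [ 0.6273 -0.1691  0.1061] mid [ 0.6291 -0.1701  0.1052] [0.0259 0.0147 0.0095] slope [ 0.127 -0.155]
top lidbtn [396.3, 195.2] 93 [ 0.5682 -0.3515  0.1022] mid [ 0.5689 -0.3506  0.1023] [0.0249 0.0247 0.0131] slope [ 0.016 -0.034
[... 218 characters left out ...]
 0.0204 0.0088] slope [0.053 0.01 ]
top plugbtn [264.2, 162.6] 84 [ 0.6216 -0.0244  0.1904] mid [ 0.622  -0.0245  0.1897] [0.0219 0.0225 0.0107] slope [-0.028 -0.031]
top fl [263.5, 165.0] 179 [ 0.6181 -0.0232  0.1709] mid [ 0.623  -0.0253  0.1725] [0.0434 0.0414 0.0108] slope [-0.005  0.022]
top fl [290.1, 163.8] 176 [ 0.6218 -0.0836  0.1707] mid [ 0.6268 -0.0869  0.1719] [0.0432 0.0413 0.0097] slope [-0.023  0.008]
top fl [236.6, 166.1] 183 [0.6141 0.0381 0.1708] mid [0.6191 0.0365 0.1724] [0.0434 0.0413 0.0107] slope [-0.019 -0.002]
t 46.48 tcp [ 0.5615 -0.4488  0.2454] jaw -3.7 x [-0.001  0.001 -1.   ] y [0.064 0.998 0.001] w 0.6 F [ 0.1  0.1 -0.4] j [-0.78  0.26  1.36  0.    1.52 -0.71]
```

View pics/s12.png

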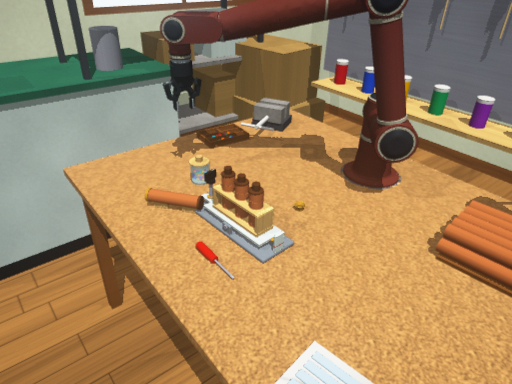

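View pics/wrist13.png

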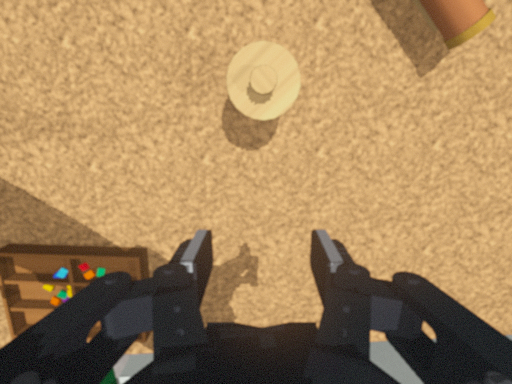

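The scene view shows all three plugs seated, the jar closed and standing at (200,170), and the eyecup (299,205) and screwdriver (215,258) where they were. The lid's flange top is at 0.0826 against an expected 0.083, and the platform slope is about 0.001. Handing in.

```bash
python3 -c "
from plant import manip
print(manip.job_done())"
```

```text
the job is handed in; nothing more can be done
None
```

I turned the tilt screw about 270° clockwise in two grips until the rack was level. Then I pressed the three walnut plugs home in barrels 3, 2 and 1 and pressed the lid home on the jar. One plug was knocked aside partway through, and I found it again and used it. The job was handed in at about 46 s; no verdict is reported.

**Last checks:**
- **Platform:** the measured slope was within 0.003 rad of level, and the pointer was within a pixel of where it should be when level.
- **Plugs:** flange tops were at 170.4–170.9 mm, against 171 mm for fully home. While pressing, each one stopped moving as the force rose to about 30 N.
- **Jar:** the lid's flange top was at 82.6–82.8 mm, against 83 mm for fully home, with slope of 0.005 or less, and the jar was upright. It shifted about 1–2 mm as I pressed.
- **Eyecup and screwdriver:** both looked unmoved in the scene view; I did not measure their final positions.
- **Robot:** clear of everything.

No check failed. The small slopes measured on the plug and lid button tops come from noise at the button edges. The top and wrist cameras disagreed by 1–2 mm, within their calibration.

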